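# Nest three strainers on a spring-tongue hook, largest first

## Robot

A 6-joint arm with a two-finger parallel gripper is mounted at the origin on a cart in front of the work surface, level with it; the furniture and walls round the work are solid. World frame = base frame: x ahead of the robot, y to its left, z up, the work surface at z = 0. Lengths are in m, angles in rad, forces in N, time in s.
With the tool pointing down it reaches from about 0.225 to 0.725 m from the base axis. Payload 3.1 kg.
Tool frame: the origin (TCP) lies at the very end of the fingers, on their centre line; the grasp point (between the pads) lies 19 mm behind it (manip.grasp_offset is the distance from the TCP to the grasp point, in m); z points along the fingers, y is the direction in which the jaws open and shut (so a half turn about z gives the same grasp; the last joint's range is limited). The gripper opens to 85 mm and grips with 20 to 120 N. Pads are 22 mm wide; open, the fingers measure 114 mm over their backs; the gripper's body (76 mm by 85 mm) begins 54 mm behind the grasp point. The pads swing forward as they close: fully open they stand 13 mm farther back than shut.
Start: joints at [-1.258, 0.048, 0.099, 1.622, 0, 1.443], TCP at [0.224, -0.475, 0.192] pointing down, gripper open.
Joint ranges: [-2.91, 2.91], [-0.99, 1.94], [-1.21, 1.42], [-2.12, 2.29], [-1.49, 1.47], [-3.14, 3.14]. Speed limits (rad/s): [2.79, 2.79, 3.14, 3.14, 3.14, 3.14].

## Interface

Orientations are given as [roll, pitch, yaw] about the fixed x, y, z axes, in that order (R = Rz(yaw) Ry(pitch) Rx(roll)).
In Python, from rig import monitor, cams, job, manip gives the robot as it stands.
- The arm moves only by the tool drive_tool, never from a script. Its argument "steps" is text: rows parted by semicolons, each of 5 numbers parted by spaces: the shift along the tool's x, y, z in cm, then the turn about the tool's z in rad, then the finger opening in cm, from 0 to 8.54. In form: dx dy dz twist claw; .... A call has 1 to 12 rows; each row is the pose to reach, as a shift and turn from the pose commanded when the call began, along the tool's axes at that moment; what a row does not reach only later rows make up. A row lasts 1/8 s, in which the tool goes at most 62.5 mm and 10.7 degrees, less where a joint would pass 70% of its speed; a pose out of reach is approached as far as the arm can. A call with a gripper value outside its range is refused whole. The fingers move at their own pace and stop on an object; the grip force is fixed at half the most. Time passes only in rows, so rows that repeat a pose let the fingers close. It gives the time, the measured TCP pose, the force and the opening at its end, in the units of the state.
- monitor.get_state(): the state, without advancing time (a new reading comes with each control period).
- cams.read_camera(name): name is "scene" or "side" or "wrist"; returns a dict with "image" (420x560x3 uint8, blue, green, red), "vfov" (degrees; the focal length in pixels is half the picture's height over the tangent of half this angle, whatever the lens; pixels are square), "cx", "cy" (the principal point, pixels), "rvec" (rotation vector, rad) and "tvec" (3), from world to camera coordinates, as OpenCV has them. Camera axes: x right, y down, z forward; pixel columns grow to the right and rows downward; lengths in m; the calibration is good to about 2 mm. The wrist camera is an equidistant fisheye: a pixel r from the principal point sees the ray r / f radians off the axis. A picture is of the moment at which its call begins. There is no depth.
- job.finish_job(): hands the job in, once; it reports no verdict.
The state is a dict: "time": time; "qpos": joint angles; "joint_vel": joint speeds; "joint_torque": joint torques, N m; "eef_pos": TCP position; "eef_rot": TCP orientation; "contact_force": force on the tool from outside, world axes, zero at the start; "wrist_torque": the same for the moment, N m; "grip_width": opening from 0.0 (shut) to 1.0 (fully open).
Only numpy, scipy, OpenCV 4.12 (cv2) and the standard library are available. Lean on these libraries where they do the work, as an engineer would, in place of code of your own. Each camera call takes 0.05 s, during which the arm holds its last target.

## Task

Put the three drained strainers away: take them off the draining rail and hang all three by their eyes on the hook of the clamp stand, the largest first, then the middle one, then the smallest, so that the bowls nest. Push each one in past the spring tongue, set it down on the bar (do not let it drop) and slide it fully home, collar against the stop plate or against the collar behind it, letting go of it before you fetch the next. Use a light hand: never press on the hook or on another strainer with more than 25 N, and leave everything else on the bench alone.

Things in the scene. Friction and masses are not known exactly. Their poses are not given: they have to be found in the camera images.
- strainer_large: The largest steel strainer: blue collar, bowl 90 mm across, about 120 g. Handle: loop of 5 mm wire, two upright wires 28 mm wide over all (along y), round arch on top, inner radius 9 mm. Origin: underside of the arch, where it rests on a bar; z up the handle, x along the bar, hollow side of the bowl to -x. Grip the two upright wires beside the eye, closing along y.
- strainer_large_collar (a point): Centre of the blue plastic collar, 47 mm below the origin: 18 mm thick (x), 26 mm wide (y), 14 mm high. It closes the eye below: the eye, between arch and collar, is 18 mm wide and 40 mm high. Collars of hung strainers touch at 18 mm from origin to origin.
- strainer_large_bowl (a point): Centre of the large bowl, 112 mm below and 3 mm before (-x) the origin (same for all three). The bowl, 90 mm across, reaches from 17 mm before this point (mouth, own -x) to 17 mm behind it (perforated bottom, 64 mm across). A bowl enters the next larger one only with its arch less than 15 mm above the bar.
- strainer_medium: The middle steel strainer: yellow collar, bowl 74 mm across, about 90 g. Handle: loop of 5 mm wire, two upright wires 28 mm wide over all (along y), round arch on top, inner radius 9 mm. Origin: underside of the arch, where it rests on a bar; z up the handle, x along the bar, hollow side of the bowl to -x. Grip the two upright wires beside the eye, closing along y.
- strainer_medium_collar (a point): Centre of the yellow plastic collar, 47 mm below the origin: 18 mm thick (x), 26 mm wide (y), 14 mm high. It closes the eye below: the eye, between arch and collar, is 18 mm wide and 40 mm high. Collars of hung strainers touch at 18 mm from origin to origin.
- strainer_medium_bowl (a point): Centre of the medium bowl, 112 mm below and 3 mm before (-x) the origin (same for all three). The bowl, 74 mm across, reaches from 17 mm before this point (mouth, own -x) to 17 mm behind it (perforated bottom, 48 mm across). A bowl enters the next larger one only with its arch less than 15 mm above the bar.
- strainer_small: The smallest steel strainer: red collar, bowl 58 mm across, about 60 g. Handle: loop of 5 mm wire, two upright wires 28 mm wide over all (along y), round arch on top, inner radius 9 mm. Origin: underside of the arch, where it rests on a bar; z up the handle, x along the bar, hollow side of the bowl to -x. Grip the two upright wires beside the eye, closing along y.
- strainer_small_collar (a point): Centre of the red plastic collar, 47 mm below the origin: 18 mm thick (x), 26 mm wide (y), 14 mm high. It closes the eye below: the eye, between arch and collar, is 18 mm wide and 40 mm high. Collars of hung strainers touch at 18 mm from origin to origin.
- strainer_small_bowl (a point): Centre of the small bowl, 112 mm below and 3 mm before (-x) the origin (same for all three). The bowl, 58 mm across, reaches from 17 mm before this point (mouth, own -x) to 17 mm behind it (perforated bottom, 32 mm across). A bowl enters the next larger one only with its arch less than 15 mm above the bar.
- rail: Fixed draining rail over a white drip tray (130 x 300 mm): three pegs 95 mm apart along its y, pointing to its -x, axis 215 mm up, 8 mm thick, 12 mm ball tip. Origin on the bench below the middle of the middle peg. Strainers hang at local x 0; the tips end 24 mm before that, the rail bar is 50 mm behind. To take one off: lift it 8 mm, draw it 40 mm or more along -x.
- stand: Fixed clamp stand. Origin on the bench below the front face of the hook's stop plate; -x is where the hook points, z up. Base 200 x 96 x 12 mm, rod 48 mm behind the origin, its top 250 mm up. The hook is an 8 mm round bar, 105 mm long from the plate to its tip. It is clamped by hand: its axis is anywhere from 204 to 226 mm up; this is not measured, find it by touch or sight.
- stand_home (a point): Fixed point on the stand, 9 mm before the stop plate's face and 215 mm up, whatever the hook's true height. The large strainer is home when its origin is at this x and y, collar against the plate. The plate is 20 mm wide, from 10 mm above the bar's axis to 60 mm below. Hung strainers have their origin 4 mm above the bar's axis.
- tongue (a joint): Spring tongue on the bar, rad: 0 up (shut), 0.87 folded flat. 42 mm long, 7 mm wide, hinged 98 mm before the plate, leaning up and back at 50 degrees, end 32 mm above the bar: too high to lift an eye over. An eye passed over the bar's tip, arch 4 to 28 mm above the bar, and pushed to the plate folds it with 3 to 8 N; it springs up when the arch is 45 mm past the hinge.
- cup_yellow: Bystander: sample cup with a yellow lid, 65x65x64 mm, origin under its middle. Leave it alone.
- bench_pad: Bystander: red notebook, 148x109x15 mm, origin under its middle. Leave it alone.
- lab_timer: Bystander: small white timer, 64x64x18 mm, origin under its middle. Leave it alone.
- pipette: Bystander: white pipette, lying, 38x246x27 mm, origin under its middle. Leave it alone.
Things that resemble listed ones, but are neither listed nor needed, are in the scene too. Leave any green look-alike of the strainer_large alone.

How it is judged:
On the way, in this order (a step that is already met when the one before it is completed fails the run):
1. the largest strainer hangs on the hook behind the tongue, collar home against the stop plate, let go (y of strainer_large in the frame of stand between -0.006 and 0.006 m and z of strainer_large in the frame of stand between 0.203 and 0.235 m and contact force between strainer_large and stand above 0.1 N and angle between strainer_large's own z axis and vertical below 0.2 rad and angle between the x axis of strainer_large and the x axis of stand, either way round below 0.25 rad and x of strainer_large in the frame of stand between -0.0135 and -0.005 m and contact force between strainer_large and the fingers below 0.05 N and linear speed of strainer_large below 0.05 m/s and value of joint tongue below 0.15 rad), for 0.2 s.
2. the middle strainer hangs nested in the largest, collar to collar, let go (all of step 1 and y of strainer_medium in the frame of stand between -0.006 and 0.006 m and z of strainer_medium in the frame of stand between 0.203 and 0.235 m and contact force between strainer_medium and stand above 0.1 N and angle between strainer_medium's own z axis and vertical below 0.2 rad and angle between the x axis of strainer_medium and the x axis of stand, either way round below 0.25 rad and x of strainer_medium in the frame of strainer_large between -0.0225 and -0.014 m and contact force between strainer_medium and the fingers below 0.05 N and linear speed of strainer_medium below 0.05 m/s), for 0.2 s.
3. the smallest strainer hangs nested in the middle one, collar to collar, let go, the tongue shut (all of step 2 and y of strainer_small in the frame of stand between -0.006 and 0.006 m and z of strainer_small in the frame of stand between 0.203 and 0.235 m and contact force between strainer_small and stand above 0.1 N and angle between strainer_small's own z axis and vertical below 0.2 rad and angle between the x axis of strainer_small and the x axis of stand, either way round below 0.25 rad and x of strainer_small in the frame of strainer_medium between -0.0225 and -0.014 m and contact force between strainer_small and the fingers below 0.05 N and linear speed of strainer_small below 0.05 m/s), for 0.2 s.
At the end, for the whole second after the job is handed in: All three hang upright on the bar behind the shut tongue (< 0.15 rad), square within 0.25 rad, let go and at rest: large one's origin 5 to 13.5 mm before the stop plate, then middle and small each 14 to 22.5 mm in front of the last (home: 9 and 18 mm) (all of step 3); the robot touches nothing.
It fails at once if a strainer is pressed on the hook, its stand or another strainer with more than 25 N (contact force between any of strainer_large, strainer_medium, strainer_small and stand above 25 N or contact force between strainer_large and strainer_medium above 25 N or contact force between any of strainer_large, strainer_medium and strainer_small above 25 N).
It fails at once if a strainer is let go before it rests on a bar, and drops ((contact force between strainer_large and the fingers below 0.05 N and linear speed of strainer_large above 0.22 m/s) or (contact force between strainer_medium and the fingers below 0.05 N and linear speed of strainer_medium above 0.22 m/s) or (contact force between strainer_small and the fingers below 0.05 N and linear speed of strainer_small above 0.22 m/s)).
It fails at once if the arm or gripper pushes on the hook or its stand with more than 25 N (contact force between any of the arm, the fingers and stand above 25 N).
It fails at once if a bystander is moved by more than 20 mm (distance of any of cup_yellow, bench_pad, lab_timer, pipette from where it was at the start of the episode above 0.02 m).
It also fails if it takes over 72 s, if anything falls off the work surface, if the arm or the gripper's body presses on something with over 40 N, if the wrist force passes 120 N, or if a joint passes its speed limit or range.

## Working session

There is one attempt and no reset: what is moved stays moved. The work goes in short steps, Python scripts to look and compute and a tool call to move; the robot and the scene stay as the last step left them, time stands still between calls to the robot, and variables do not carry over. Pictures are saved under pics/ and viewed, and the job is handed in when it is done.

Besides the shell and the picture viewer there is one more tool, called after "Emit:" as name(argument=value, ...) on one line, values as JSON. drive_tool: Moves the arm, as the interface text tells. Its arguments: {"type":"object","properties":{"steps":{"type":"string"}},"required":["steps"]}

```bash
ls; mkdir -p pics
python3 - <<'E'
from rig import monitor, cams, job, manip
import cv2
print(monitor.get_state()); print(manip.grasp_offset)
for n in ["scene","side","wrist"]:
    c=cams.read_camera(n); cv2.imwrite(f"pics/{n}0.png",c["image"]); print(n,{k:v for k,v in c.items() if k!="image"})
E
```

```text
pics
{'time': 0.0, 'qpos': array([-1.25780453e+00,  4.87274993e-02,  9.75685201e-02,  1.62197769e+00,
       -1.51281341e-05,  1.44301337e+00]), 'joint_vel': array([-0.00144651,  0.00066353,  0.00063929,  0.00103536, -0.00076262,
       -0.00160037]), 'joint_torque': array([ 2.26522025e-04, -3.38782918e+01,  3.20014966e+01,  2.03561748e-02,
       -2.02228694e-04, -2.38667774e-06]), 'eef_pos': array([ 0.22375987, -0.47415121,  0.19111465]), 'eef_rot': array([-3.13926946e+00, -2.83237863e-04,  4.40774446e-01]), 'contact_force': array([0.53775837, 0.47719643, 0.19640758]), 'wrist_torque': array([-0.10514661,  0.01769021,  0.0168847 ]), 'grip_width': 0.9999508149739081}
0.0187
scene {'vfov': 53.456294587033526, 'cx': 283.1507872140716, 'cy': 216.3171039278745, 'rvec': array([ 0.73925268, -2.50329272,  1.21941034]), 'tvec': array([0.56898597, 0.17084363, 1.05045678])}
side {'vfov': 43.85875316829546, 'cx': 284.83170470782426, 'cy': 218.40965454848683, 'rvec': array([ 0.16754989, -2.75362805,  1.34708095]), 'tvec': array([0.54795509, 0.01122682, 1.48789877])}
wrist {'vfov': 65.70646984690485, 'cx': 282.9470907489777, 'cy': 213.8263051544835, 'rvec': array([-2.4444227 ,  1.54898531,  0.22310034]), 'tvec': array([-0.52355167, -0.03635474,  0.37872174])}
```

View pics/scene0.png

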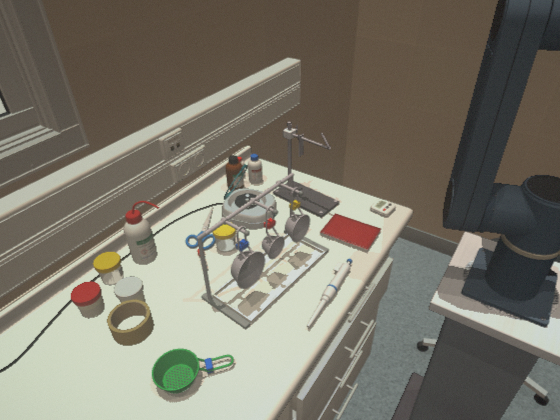

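View pics/side0.png

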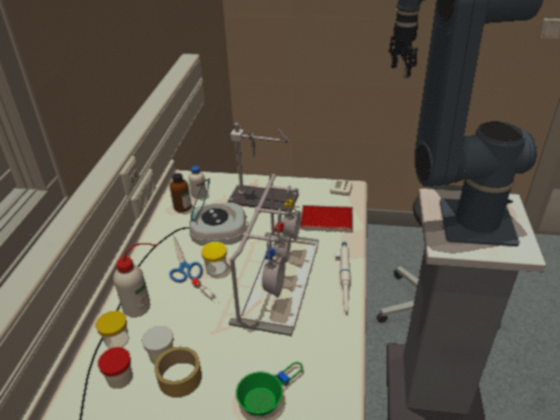

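View pics/wrist0.png

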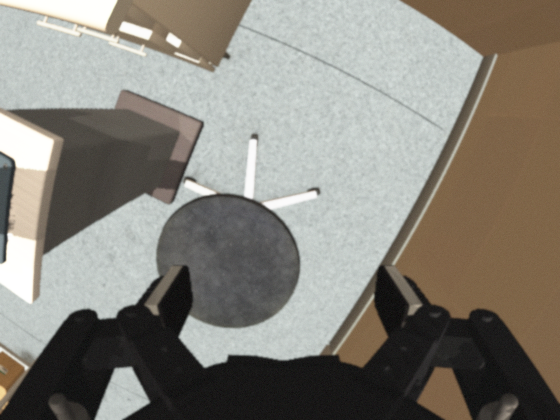

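The scene view shows the rail with three hanging strainers: blue collar near (243,245), red (270,224), yellow (295,204). The green look-alike lies at (180,370), and the stand with its hook is at (290-328,130-148). The side view has the hook at (237-287,130-140). Next I'll take close crops.

```bash
cat > h.py <<'E'
import numpy as np, cv2
from rig import monitor, cams, job, manip
def cal(c):
    f=c["image"].shape[0]/2/np.tan(np.radians(c["vfov"])/2)
    R,_=cv2.Rodrigues(np.array(c["rvec"])); t=np.array(c["tvec"]); 
    return f,R,t,-R.T@t
def ray(c,u,v,fish=False):
    f,R,t,o=cal(c); x,y=(u-c["cx"])/f,(v-c["cy"])/f
    if fish:
        r=np.hypot(x,y); d=np.array([x/r*np.sin(r),y/r*np.sin(r),np.cos(r)]) if r>0 else np.array([0,0,1.])
    else: d=np.array([x,y,1.])
    d=R.T@d; return o,d/np.linalg.norm(d)
def proj(c,P,fish=False):
    f,R,t,o=cal(c); p=R@np.asarray(P,float)+t
    if fish:
        r=np.hypot(p[0],p[1]); th=np.arctan2(r,p[2]); return np.array([c["cx"]+f*th*p[0]/r,c["cy"]+f*th*p[1]/r])
    return np.array([c["cx"]+f*p[0]/p[2],c["cy"]+f*p[1]/p[2]])
def plane(c,u,v,z,fish=False,ax=2):
    o,d=ray(c,u,v,fish); return o+d*(z-o[ax])/d[ax]
def tri(*rays):
    A=np.zeros((3,3));b=np.zeros(3)
    for o,d in rays:
        M=np.eye(3)-np.outer(d,d);A+=M;b+=M@o
    p=np.linalg.solve(A,b); return p,[np.linalg.norm((np.eye(3)-np.outer(d,d))@(p-o)) for o,d in rays]
def crop(c,name,x0,y0,x1,y1,s):
    cv2.imwrite("pics/"+name,cv2.resize(c["image"][y0:y1,x0:x1],None,fx=s,fy=s,interpolation=cv2.INTER_CUBIC))
def toolframe(eef_rot):
    from scipy.spatial.transform import Rotation as Ro
    return Ro.from_euler('xyz',eef_rot).as_matrix()
E
python3 - <<'E'
from h import *
import pickle
a=cams.read_camera("scene"); b=cams.read_camera("side"); pickle.dump((a,b),open("c0.pkl","wb"))
print(cal(a)[3],cal(b)[3])
crop(a,"a1.png",180,170,335,320,5); crop(a,"a2.png",270,110,340,170,10)
crop(b,"b1.png",220,190,325,330,5); crop(b,"b2.png",220,110,300,170,9)
E
```

```text
[0.0728346  0.91311951 0.78568435] [0.37746456 1.22777141 0.9296889 ]
```

View pics/a1.png

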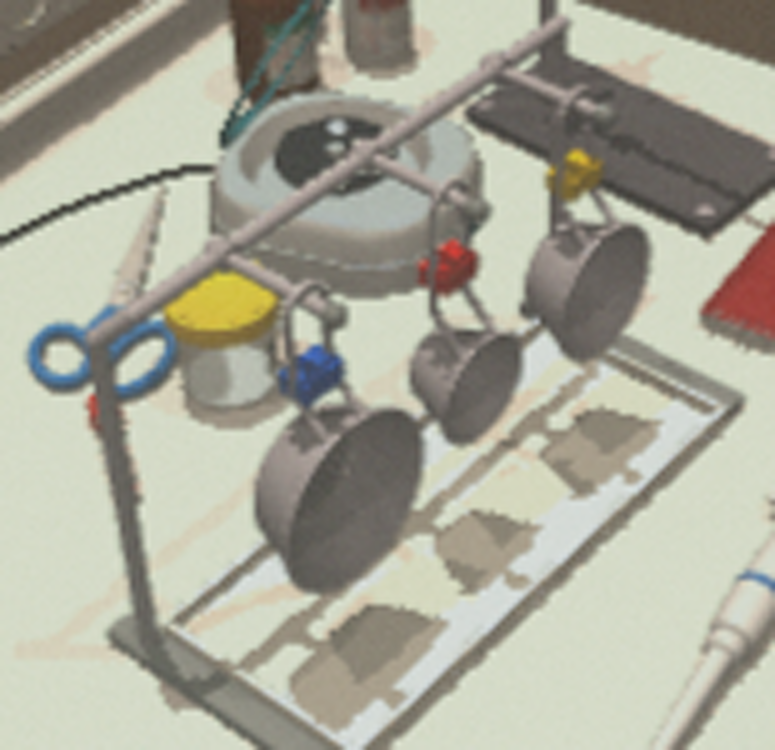

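View pics/a2.png

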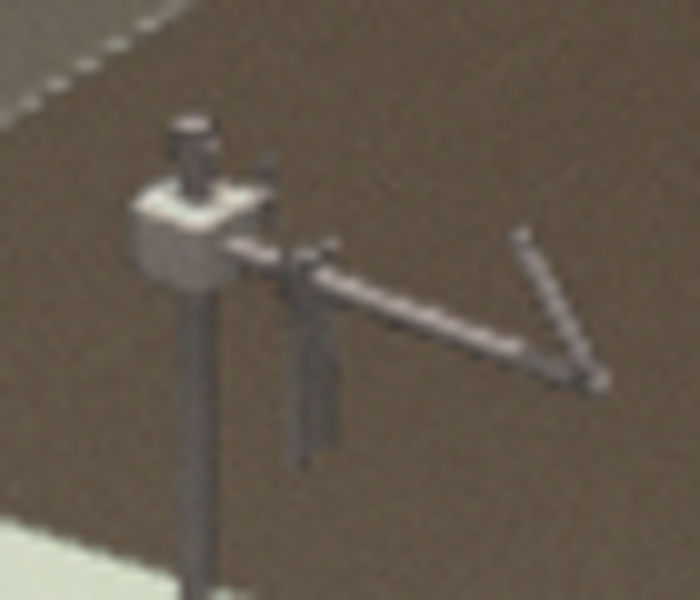

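View pics/b1.png

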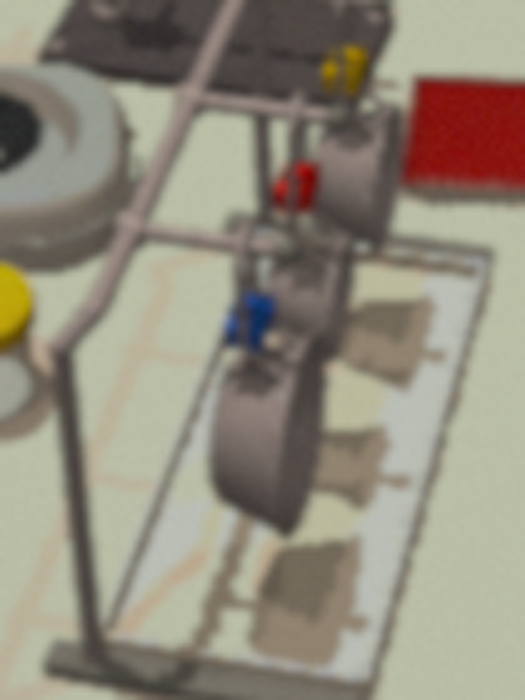

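View pics/b2.png

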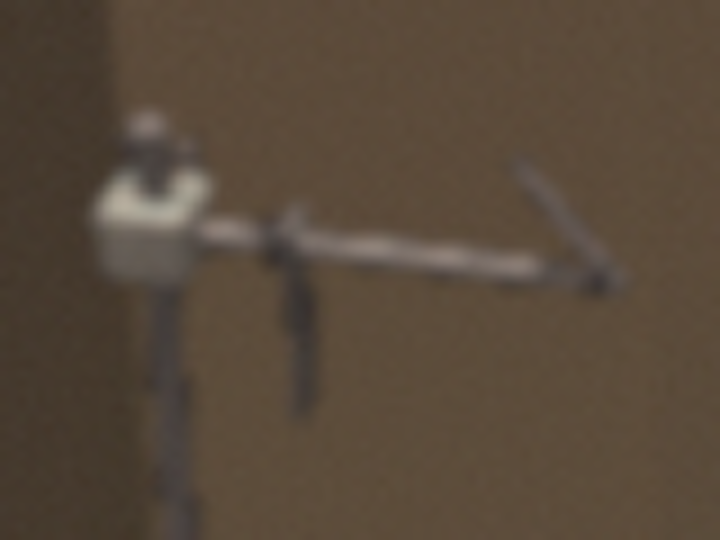

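Run:
```python
from h import *
import pickle
a,b=pickle.load(open("c0.pkl","rb"))
np.set_printoptions(precision=4,suppress=True)
P={}
def T(n,pa,pb):
    p,r=tri(ray(a,*pa),ray(b,*pb)); P[n]=p; print(n,p,np.round(r,4))
T("tip",(329.8,148.3),(288.3,141.1))
T("plate",(301,136.3),(252.4,136.7))
T("tongueend",(322,133.5),(277.7,128))
T("platebottom",(300.5,156),(253.5,155.5))
T("rodtop",(289.3,122.5),(236.2,124))
T("blue root",(224.4,220),(246,235.4))
T("red root",(252.6,201),(258,209.6))
for nm,(u,v) in dict(bl=(246.6,233),rd=(276.4,212),ye=(300,191.4)).items(): print(nm,plane(a,u,v,.215))
for nm,(u,v) in dict(bl=(224.4,220),rd=(252.6,201),ye=(278,183.6)).items(): print(nm,'root',plane(a,u,v,.215))
for nm,(u,v) in dict(bl=(246,235.4),rd=(258,209.6)).items(): print(nm,'root side',plane(b,u,v,.215))
d=P["plate"]-P["tip"];print(np.linalg.norm(d),np.arctan2(d[1],d[0]))
# collars by colour
import cv2
for c,nm in((a,'sc'),(b,'sd')):
    hsv=cv2.cvtColor(c["image"],cv2.COLOR_BGR2HSV)
    for k,(lo,hi) in dict(blue=((105,120,60),(128,255,255)),red=((0,170,80),(6,255,255)),yel=((20,150,80),(32,255,255))).items():
        m=cv2.inRange(hsv,lo,hi); n,l,s,ce=cv2.connectedComponentsWithStats(m)
        print(nm,k,[(s[i][4],s[i][:4].tolist(),ce[i].round(1).tolist()) for i in range(1,n) if s[i][4]>15])
```

```text
tip [ 0.5446 -0.0398  0.2092] [0.0007 0.0007]
plate [ 0.6482 -0.0521  0.212 ] [0.0006 0.0006]
tongueend [ 0.5741 -0.0438  0.246 ] [0.0009 0.0009]
platebottom [ 0.6484 -0.0521  0.1479] [0.0017 0.0017]
rodtop [ 0.694  -0.06    0.2435] [0.0011 0.0011]
blue root [0.5841 0.3807 0.2124] [0. 0.]
red root [0.5732 0.29   0.2143] [0.0008 0.0008]
bl [0.5134 0.3923 0.215 ]
rd [0.501  0.2973 0.215 ]
ye [0.4987 0.1987 0.215 ]
bl root [0.5818 0.3831 0.215 ]
rd root [0.5719 0.2919 0.215 ]
ye root [0.5626 0.1987 0.215 ]
bl root side [0.5833 0.3837 0.215 ]
rd root side [0.5733 0.2897 0.215 ]
0.10437224548172906 -0.11827320700510653
sc blue [(np.int32(19), [251, 154, 6, 4], [253.6, 155.4]), (np.int32(17), [240, 239, 8, 5], [243.6, 241.3]), (np.int32(61), [205, 358, 7, 12], [208.2, 363.3])]
sc red []
sc yel [(np.int32(26), [293, 200, 7, 7], [295.4, 202.9]), (np.int32(173), [213, 225, 22, 11], [223.8, 230.4]), (np.int32(360), [93, 252, 27, 20], [106.2, 260.4])]
sd blue [(np.int32(43), [191, 166, 8, 7], [195.0, 168.8]), (np.int32(34), [269, 249, 5, 10], [271.1, 252.7]), (np.int32(63), [278, 372, 11, 9], [282.8, 376.3])]
sd red [(np.int32(939), [301, 206, 51, 22], [326.3, 216.6]), (np.int32(23), [279, 223, 4, 8], [280.8, 226.1]), (np.int32(187), [117, 256, 15, 16], [124.3, 264.2]), (np.int32(23), [193, 279, 5, 6], [195.0, 281.3]), (np.int32(654), [99, 348, 31, 28], [113.8, 361.3])]
sd yel [(np.int32(34), [289, 199, 4, 10], [290.4, 203.1]), (np.int32(18), [284, 201, 4, 7], [285.5, 203.9]), (np.int32(382), [202, 242, 24, 20], [213.7, 251.2]), (np.int32(578), [96, 310, 30, 27], [110.9, 323.3])]
```

Candidates: the hanging strainers with collars blue (243,245), red (270,224) and yellow (295,204) on the rail, and the green lying look-alike at (180,370), which has a blue collar at (208,363). The large one is the hanging one with the blue collar, and the crop confirms it has the biggest bowl. Sizes check out: the hook measures 104 mm against 105 given, and the rail pegs sit about 93 mm apart against 95.

```bash
cat >> h.py <<'E'
np.set_printoptions(precision=4,suppress=True)
def goto(P,yaw=None,pos=None,rot=None):
    s=monitor.get_state(); R=toolframe(s["eef_rot"] if rot is None else rot); p=s["eef_pos"] if pos is None else np.array(pos)
    d=R.T@(np.array(P)-p)*100
    # yaw of tool x
    cy=np.arctan2(R[1,0],R[0,0]); tw=0 if yaw is None else -((yaw-cy+np.pi)%(2*np.pi)-np.pi)
    print("pos",p,"yaw",round(cy,4),"-> delta cm",np.round(d,2),"twist",round(tw,3)); return d,tw
E
python3 - <<'E'
from h import *
s=monitor.get_state(); c=cams.read_camera("wrist"); f,R,t,o=cal(c); Rt=toolframe(s["eef_rot"])
print("cam in tool",Rt.T@(o-s["eef_pos"]),"axis",Rt.T@R.T@[0,0,1],"right",Rt.T@R.T@[1,0,0])
goto((.30,-.25,.34),3.03); goto((.36,.25,.34),3.03); goto((.42,.36,.32),3.03)
E
```

```text
cam in tool [ 0.0714 -0.0007 -0.1818] axis [-0.2806  0.0009  0.9598] right [ 0.0002  1.     -0.0009]
pos [ 0.2239 -0.4746  0.1919] yaw 0.4408 -> delta cm [ 16.47 -17.08 -14.8 ] twist -2.589
pos [ 0.2239 -0.4746  0.1919] yaw 0.4408 -> delta cm [ 43.22 -59.74 -14.76] twist -2.589
pos [ 0.2239 -0.4746  0.1919] yaw 0.4408 -> delta cm [ 53.34 -67.12 -12.75] twist -2.589
```

Emit:
drive_tool(steps="0 0 -5 0 8.5; 1 -1 -10 -0.17 8.5; 4 -4 -14.8 -0.34 8.5; 8 -8 -14.8 -0.52 8.5; 12 -12.5 -14.8 -0.7 8.5; 16.5 -17 -14.8 -0.88 8.5; 20 -22 -14.8 -1.06 8.5; 23 -27 -14.8 -1.24 8.5; 26 -32 -14.8 -1.42 8.5; 29.5 -37 -14.8 -1.6 8.5; 33 -42 -14.8 -1.78 8.5; 36.5 -47 -14.8 -1.96 8.5")

```text
time: 1.8
eef_pos: [0.3536, 0.108, 0.3406]
eef_rot: [3.141, 0.001, 2.407]
contact_force: [1.3, -1.0, -0.3]
grip_width: 0.997
```

Run:
```python
from h import *
print(monitor.get_state()["qpos"]);goto((.42,.36,.32),3.03)
```

```text
[ 0.1148 -0.2512  0.1299  1.9502 -0.0003  0.8496]
pos [0.3536 0.108  0.3406] yaw 2.4069 -> delta cm [11.97 23.15  2.07] twist -0.623
```

Emit:
drive_tool(steps="2.5 4.5 0.4 -0.17 8.5; 5 9 0.8 -0.34 8.5; 7.5 14 1.2 -0.5 8.5; 10 19 1.6 -0.62 8.5; 12 23 2 -0.62 8.5; 12 23 2 -0.62 8.5")

```text
time: 2.55
eef_pos: [0.4202, 0.3591, 0.317]
eef_rot: [-3.139, -0.004, 3.024]
contact_force: [0.2, -0.7, -0.4]
grip_width: 0.998
```

Run:
```python
from h import *
import pickle
s=monitor.get_state(); c=cams.read_camera("wrist"); pickle.dump((s,c),open("w1.pkl","wb"))
print(s["eef_pos"],s["eef_rot"])
cv2.imwrite("pics/w1.png",c["image"])
for k,P in dict(blue=(.532,.390,.219),red=(.522,.2955,.219),yel=(.512,.201,.219)).items(): print(k,proj(c,P,True))
```

```text
[0.4202 0.3591 0.317 ] [-3.1389 -0.0039  3.0242]
blue [326.0659 306.5101]
red [232.4186 307.0374]
yel [146.632  302.9919]
```

View pics/w1.png

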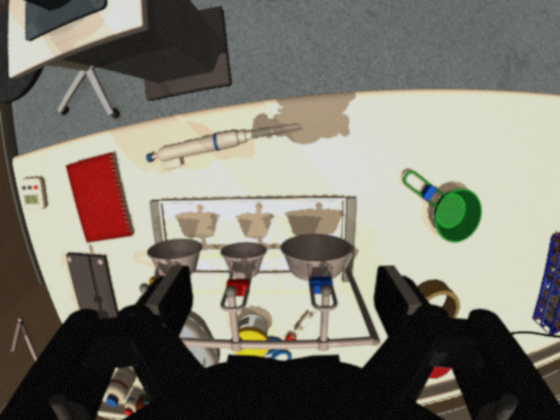

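The wrist view shows the rail from above: blue collar (320,285), red collar (237,287), yellow behind the finger (150,285), and the peg and handle arch tops near (325,305). I'll zoom in.

Run:
```python
from h import *
import pickle
s,c=pickle.load(open("w1.pkl","rb")); crop(c,"w1c.png",205,230,395,360,4.2)
```

```text
(no output)
```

View pics/w1c.png

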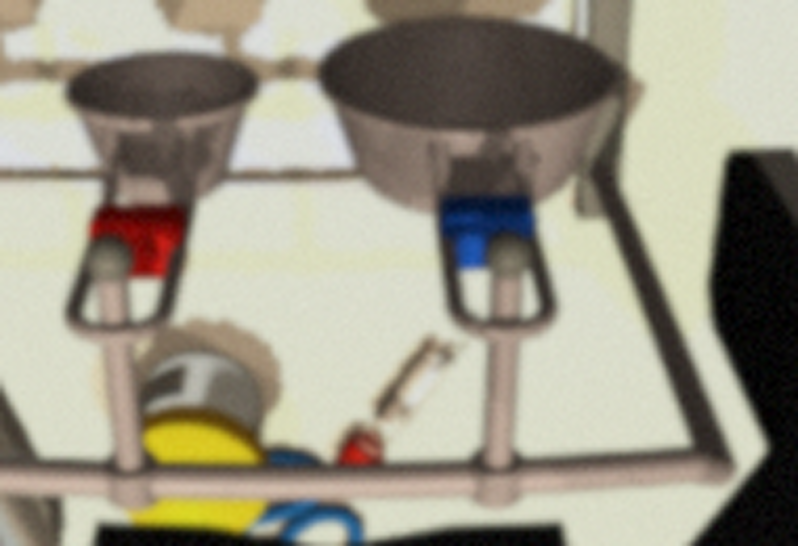

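Run:
```python
from h import *
import pickle
s,c=pickle.load(open("w1.pkl","rb"))
q=lambda x,y,z: plane(c,205+x/4.2,230+y/4.2,z,True)
for n,x,y,z in [("bl arch",502,322,.2205),("bl L",447,300,.214),("bl R",554,300,.214),("rd arch",122,322,.2205),("bl ball",511,255,.215),("rd ball",109,258,.215),("bl root",497,470,.215),("rd root",128,475,.215)]:
    print(n,q(x,y,z))
goto((.532,.390,.30),3.03)
```

```text
bl arch [0.531  0.3883 0.2205]
bl L [0.5269 0.3758 0.214 ]
bl R [0.5307 0.4019 0.214 ]
rd arch [0.5208 0.2976 0.2205]
bl ball [0.5158 0.392  0.215 ]
rd ball [0.5058 0.2964 0.215 ]
bl root [0.5812 0.3848 0.215 ]
rd root [0.5723 0.2886 0.215 ]
pos [0.42   0.3575 0.3185] yaw 3.0227 -> delta cm [-10.74   4.56   1.81] twist -0.007
```

Emit:
drive_tool(steps="-5 2 0 -0.01 6; -10.7 4.4 1.8 -0.01 6; -10.7 4.4 5 -0.01 6; -10.7 4.4 7 -0.01 6; -10.7 4.4 7 -0.01 6")

```text
time: 3.22
eef_pos: [0.5311, 0.3856, 0.2486]
eef_rot: [-3.139, -0.003, 3.029]
contact_force: [-0.4, 0.3, 1.0]
grip_width: 0.702
```

Run:
```python
from h import *
goto((.5315,.389,.182),3.038)
c=cams.read_camera("wrist"); cv2.imwrite("pics/w2.png",c["image"])
```

```text
pos [0.5311 0.3856 0.2486] yaw 3.0292 -> delta cm [-0.03  0.36  6.66] twist -0.009
```

View pics/w2.png

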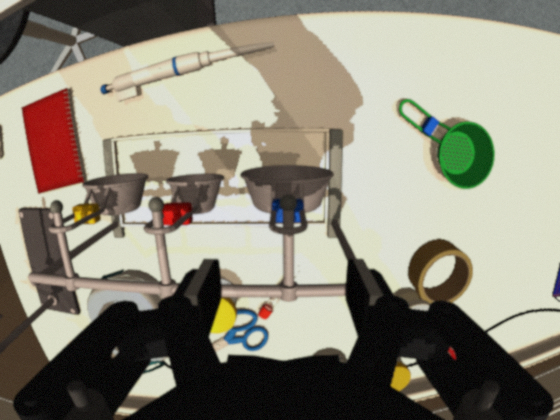

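The blue handle is at (288,210), just right of the midpoint between the fingers at about (282). That agrees with the computed +3.6 mm, so I'll descend and grip.

Emit:
drive_tool(steps="0 0.35 1.5 0 6; 0 0.35 4 0 6; 0 0.35 6.6 0 6; 0 0.35 6.6 0 6")

```text
time: 3.78
eef_pos: [0.5311, 0.39, 0.1845]
eef_rot: [-3.141, -0.001, 3.03]
contact_force: [-0.4, -0.5, -0.3]
grip_width: 0.704
```

Run:
```python
from h import *
goto((.5315,.389,.182),3.038)
c=cams.read_camera("wrist"); cv2.imwrite("pics/w3.png",c["image"])
```

```text
pos [0.5311 0.39   0.1845] yaw 3.0304 -> delta cm [-0.05 -0.1   0.25] twist -0.008
```

View pics/w3.png

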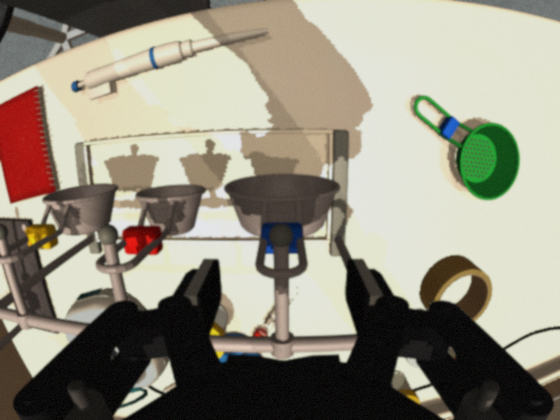

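Emit:
drive_tool(steps="0 0 0 0 3.5; 0 0 0 0 2; 0 0 0 0 2; 0 0 0 0 2; 0 0 0 0 2")

```text
time: 4.45
eef_pos: [0.5321, 0.391, 0.1842]
eef_rot: [-3.141, -0.0, 3.031]
contact_force: [0.4, 0.0, -0.4]
grip_width: 0.236
```

Run:
```python
from h import *
goto((.5315,.389,.182),3.038)
c=cams.read_camera("wrist"); cv2.imwrite("pics/w4.png",c["image"])
```

```text
pos [0.5321 0.391  0.1842] yaw 3.0308 -> delta cm [ 0.04 -0.2   0.22] twist -0.007
```

View pics/w4.png

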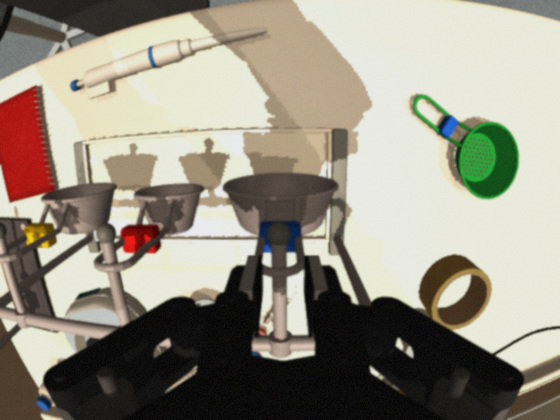

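Run:
```python
from h import *
c=cams.read_camera("wrist"); crop(c,"w4c.png",200,190,360,310,5)
p=monitor.get_state()["eef_pos"];R=toolframe(monitor.get_state()["eef_rot"])
for y in (-.014,0,.014):
  for z in (0,-.0187): print(y,z,proj(c,p+R@[0,y,z],True), proj(c,p+R@[0.011,y,z],True))
print(monitor.get_state()["grip_width"])
```

```text
-0.014 0 [258.6895 243.0132] [258.2487 225.6559]
-0.014 -0.0187 [256.2713 255.4379] [255.6994 236.6249]
0 0 [281.9798 243.0802] [281.9651 225.6905]
0 -0.0187 [281.8468 255.5461] [281.8263 236.6922]
0.014 0 [305.2833 243.0472] [305.6954 225.6831]
0.014 -0.0187 [307.4398 255.4826] [307.9718 236.6612]
0.2351854227884747
```

View pics/w4c.png

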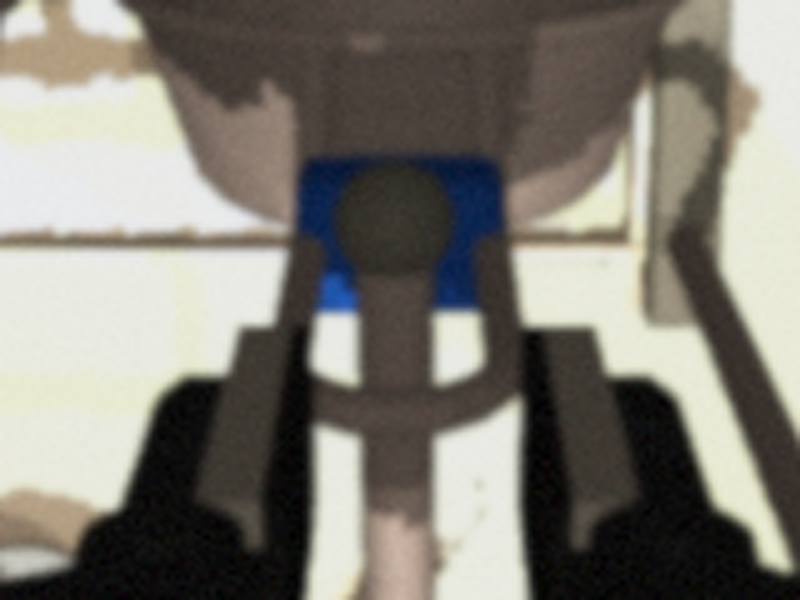

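Run:
```python
from h import *
c=cams.read_camera("wrist")
for z in (.172,.179,.19,.2,.21,.2215): print(z,[proj(c,np.array([.5315,.39,z])+np.array([.1038,.9946,0])*y,True) for y in (-.0115,.0115)])
for P in ((.5142,.3918,.215),(.5815,.384,.215)): print(proj(c,P,True))
s=monitor.get_state(); R=toolframe(s["eef_rot"]);p=s["eef_pos"]
# candidate finger near-edge corner positions seen at px (248,256),(319,256)
for x in(.011,.005,0,-.005): 
  for z in(0,-.01,-.02,-.03): print(x,z,proj(c,p+R@[x,-.0145,z],True),end=' ')
  print()
```

```text
0.172 [array([262.4007, 235.5117]), array([298.6028, 235.3161])]
0.179 [array([261.7073, 239.4082]), array([299.1054, 239.2106])]
0.19 [array([260.5251, 246.0721]), array([299.9621, 245.8723])]
0.2 [array([259.3397, 252.7816]), array([300.8213, 252.5813])]
0.21 [array([258.0334, 260.2083]), array([301.7681, 260.0093])]
0.2215 [array([256.3583, 269.7819]), array([302.9824, 269.5879])]
[279.42   232.1796]
[279.3934 341.5226]
0.011 0 [257.4125 225.6977] 0.011 -0.01 [256.0641 231.3015] 0.011 -0.02 [254.5748 237.5141] 0.011 -0.03 [252.9226 244.4351] 
0.005 0 [257.657  235.2469] 0.005 -0.01 [256.3446 241.2754] 0.005 -0.02 [254.8986 247.9434] 0.005 -0.03 [253.2993 255.3517] 
0 0 [257.8679 243.0524] 0 -0.01 [256.586  249.4117] 0 -0.02 [255.177  256.4316] 0 -0.03 [253.6224 264.2126] 
-0.005 0 [258.0846 250.7141] -0.005 -0.01 [256.8337 257.383 ] -0.005 -0.02 [255.4619 264.7295] -0.005 -0.03 [253.9522 272.8533]
```

The width (20 mm) equals the command rather than the 28 mm of the handle, and the fingers seem to cover the arch ends. I'll check from the outside cameras whether the pads are really beside the wires.

Run:
```python
from h import *
a=cams.read_camera("scene");b=cams.read_camera("side"); crop(a,"a5.png",190,150,330,270,5.5); crop(b,"b5.png",200,150,340,270,5.5)
p=monitor.get_state()["eef_pos"]; R=toolframe(monitor.get_state()["eef_rot"])
for z in(0,-.02,-.045): print((proj(a,p+R@[0,0,z])-[190,150])*5.5,(proj(b,p+R@[0,0,z])-[200,150])*5.5)
```

```text
[280.7874 497.436 ] [382.4355 550.6832]
[277.0956 459.0601] [380.6671 512.0016]
[272.337  409.5937] [378.4012 462.4385]
```

View pics/a5.png

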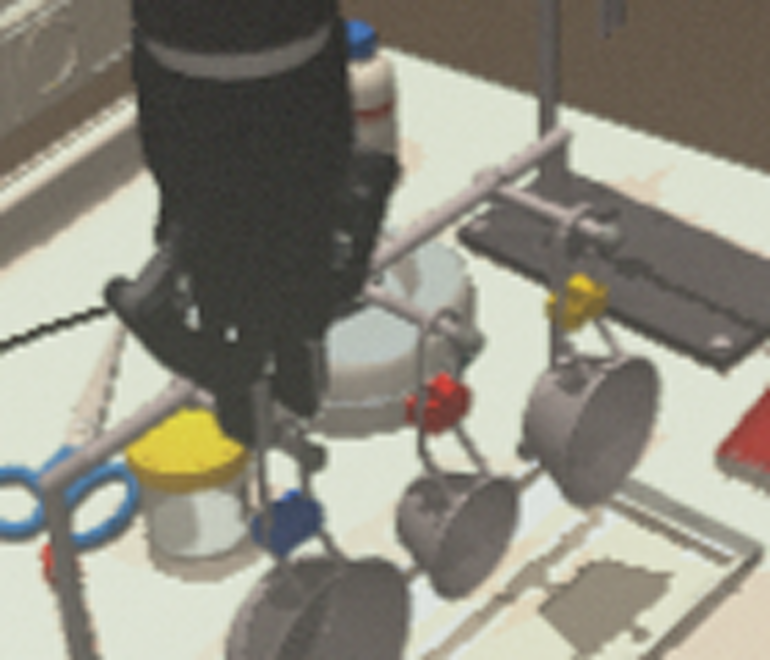

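View pics/b5.png

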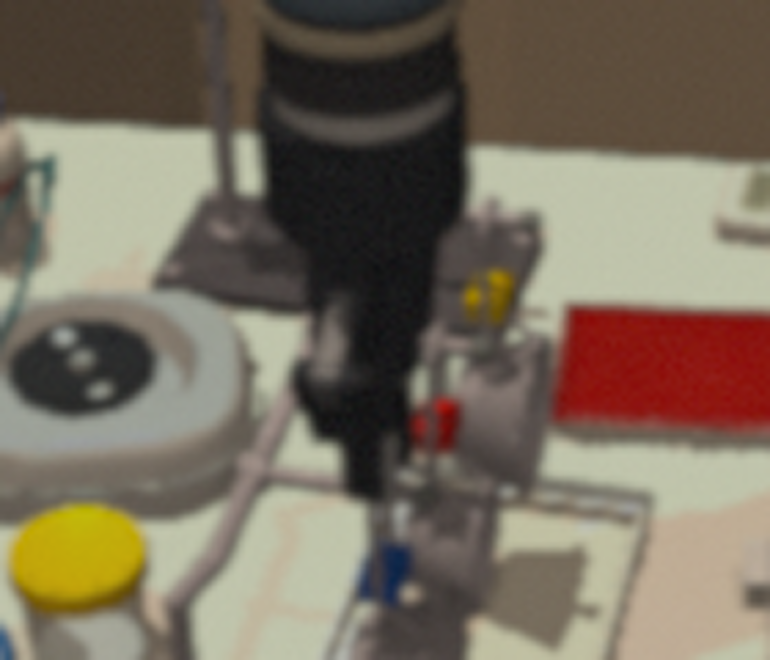

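Run:
```python
from h import *
a=cams.read_camera("scene");b=cams.read_camera("side")
A=lambda x,y:(190+x/5.5,150+y/5.5); B=lambda x,y:(200+x/5.5,150+y/5.5)
for pa,pb in [((240,440),(370,490)),((255,500),(378,600)),((315,455),(412,500))]: print(tri(ray(a,*A(*pa)),ray(b,*B(*pb))))
s=monitor.get_state();print(s["eef_pos"],s["eef_rot"],s["qpos"])
c=cams.read_camera("wrist"); f,R,t,o=cal(c); Rt=toolframe(s["eef_rot"]); print("cam in tool",Rt.T@(o-s["eef_pos"]))
```

```text
(array([0.5319, 0.4108, 0.23  ]), [np.float64(0.001571956231059191), np.float64(0.0015719562310592043)])
(array([0.5326, 0.4086, 0.1849]), [np.float64(0.008201684268427165), np.float64(0.00820168426842714)])
(array([0.5214, 0.3806, 0.2032]), [np.float64(0.0004524103261986534), np.float64(0.0004524103261986958)])
[0.5321 0.3909 0.1842] [-3.1415 -0.0001  3.0308] [ 0.5322  0.4188  0.52    1.6722 -0.      0.6429]
cam in tool [ 0.0713  0.0008 -0.1818]
```

Triangulation puts the visible fingertip at z≈0.230, about 45 mm above the reported TCP. So the pads are above the arch and the width agrees: nothing is gripped. The tool pictured is shorter than stated. I'll open, then go lower in small steps while watching the force.

Emit:
drive_tool(steps="0 0 0 0 6; 0 0 0 0 6; 0 0 0 0 6; 0 0 1 0 6; 0 0 2 0 6; 0 0 2 0 6")

```text
time: 5.6
eef_pos: [0.5311, 0.3903, 0.1621]
eef_rot: [-3.139, -0.003, 3.031]
contact_force: [-0.1, -1.1, -0.0]
grip_width: 0.702
```

Run:
```python
from h import *
c=cams.read_camera("wrist"); crop(c,"w6.png",180,170,380,320,4)
a=cams.read_camera("scene"); crop(a,"a6.png",190,150,330,270,5.5)
s=monitor.get_state();print(s["eef_pos"],s["eef_rot"],s["contact_force"],s["grip_width"])
```

```text
[0.5318 0.3908 0.1637] [-3.141  -0.0008  3.0308] [ 0.1286 -0.2488  0.3507] 0.7047076843211559
```

View pics/w6.png

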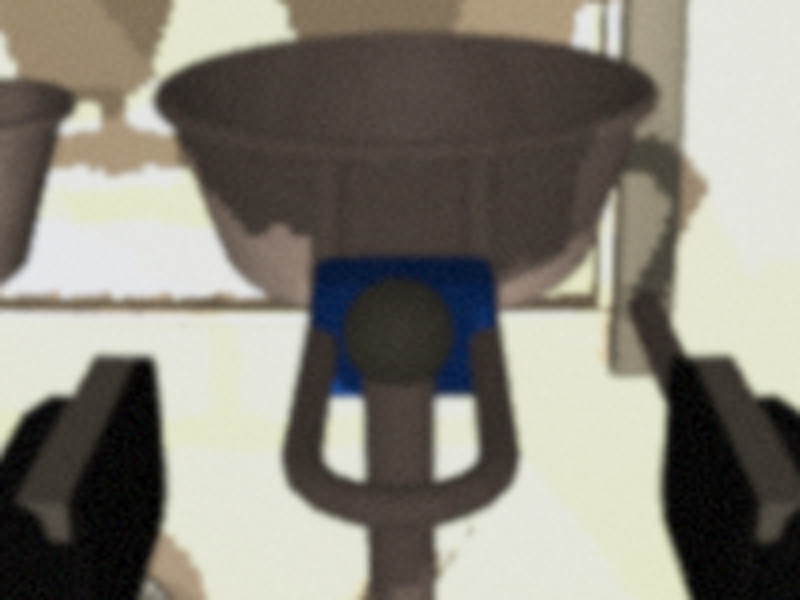

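View pics/a6.png

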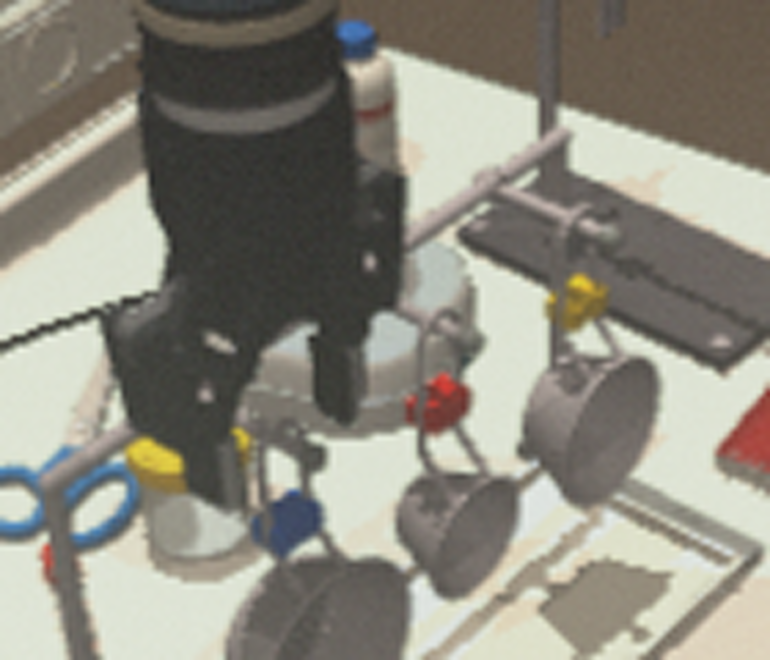

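Emit:
drive_tool(steps="0 0 1.2 0 6; 0 0 2.4 0 6; 0 0 2.4 0 6")

```text
time: 6.08
eef_pos: [0.531, 0.3903, 0.138]
eef_rot: [-3.139, -0.003, 3.031]
contact_force: [-0.5, -0.2, 0.2]
grip_width: 0.703
```

Run:
```python
from h import *
c=cams.read_camera("wrist"); crop(c,"w7.png",180,170,380,320,4)
a=cams.read_camera("scene"); crop(a,"a7.png",190,150,330,270,5.5)
s=monitor.get_state();print(s["eef_pos"],s["eef_rot"],s["contact_force"],s["grip_width"])
```

```text
[0.5319 0.3908 0.1398] [-3.141  -0.0007  3.0308] [-0.9803  0.2985 -0.7325] 0.7042350429901801
```

View pics/w7.png

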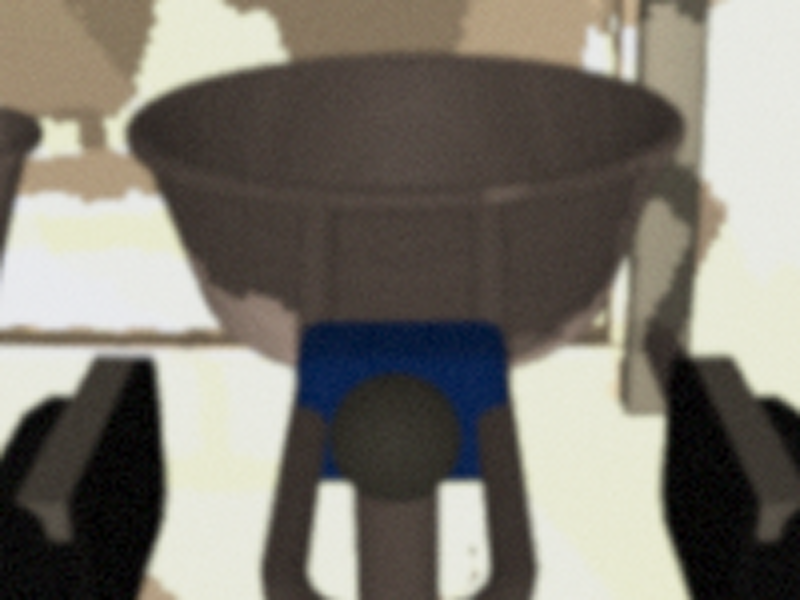

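View pics/a7.png

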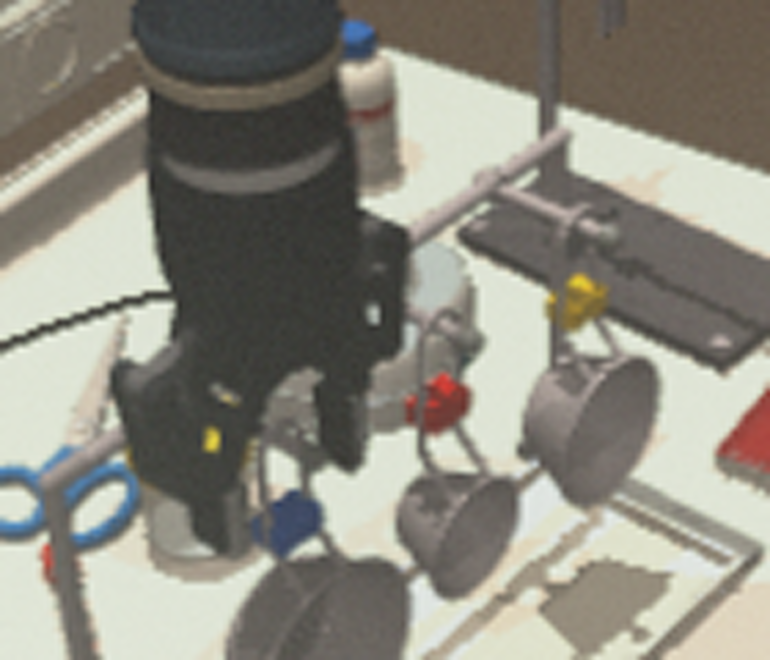

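Run:
```python
from h import *
a=cams.read_camera("scene"); s=monitor.get_state(); R=toolframe(s["eef_rot"]);p=s["eef_pos"]
for y in(.03,.037,.044,-.03,-.037,-.044):
  for z in(-.03,-.04,-.05): print(y,z,((proj(a,p+R@[0,y,z])-[190,150])*5.5).round(0),end=' ')
  print()
print("arch",(proj(a,(.5315,.3895,.2215))-[190,150])*5.5)
for z in (-.073,-.09,-.1): print((proj(a,p+R@[0.04,0,z])-[190,150])*5.5)
```

```text
0.03 -0.03 [230. 563.] 0.03 -0.04 [228. 544.] 0.03 -0.05 [226. 525.] 
0.037 -0.03 [217. 573.] 0.037 -0.04 [215. 554.] 0.037 -0.05 [213. 535.] 
0.044 -0.03 [205. 582.] 0.044 -0.04 [202. 563.] 0.044 -0.05 [200. 544.] 
-0.03 -0.03 [334. 485.] -0.03 -0.04 [333. 467.] -0.03 -0.05 [331. 448.] 
-0.037 -0.03 [346. 477.] -0.037 -0.04 [345. 458.] -0.037 -0.05 [343. 439.] 
-0.044 -0.03 [357. 468.] -0.044 -0.04 [356. 450.] -0.044 -0.05 [355. 431.] 
arch [277.3525 423.5831]
[350.6716 483.2927]
[348.2526 449.1317]
[346.8022 428.6489]
```

Emit:
drive_tool(steps="0 0 0 0 3.5; 0 0 0 0 2; 0 0 0 0 1.5; 0 0 0 0 1.5; 0 0 0 0 1.5")

```text
time: 6.85
eef_pos: [0.5326, 0.3907, 0.1412]
eef_rot: [3.141, 0.001, 3.031]
contact_force: [-1.1, -3.0, 4.3]
grip_width: 0.306
```

Run:
```python
from h import *
c=cams.read_camera("wrist"); crop(c,"w8.png",180,170,380,320,4)
b=cams.read_camera("side"); crop(b,"b8.png",200,150,340,270,5.5)
s=monitor.get_state();print(s["eef_pos"],s["eef_rot"],s["contact_force"],s["grip_width"])
```

```text
[0.5326 0.3907 0.1412] [3.1414 0.0014 3.0305] [-0.1411 -3.0763  4.9054] 0.30454376176425774
```

View pics/w8.png

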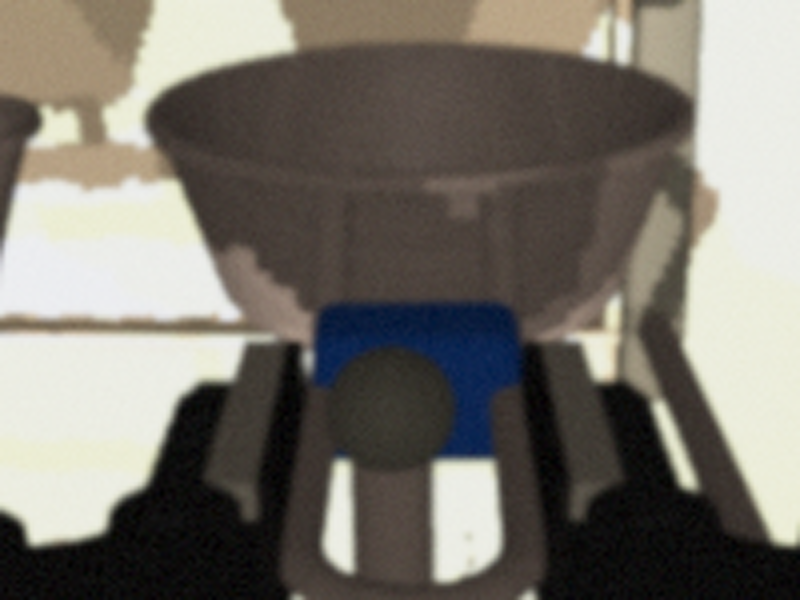

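View pics/b8.png

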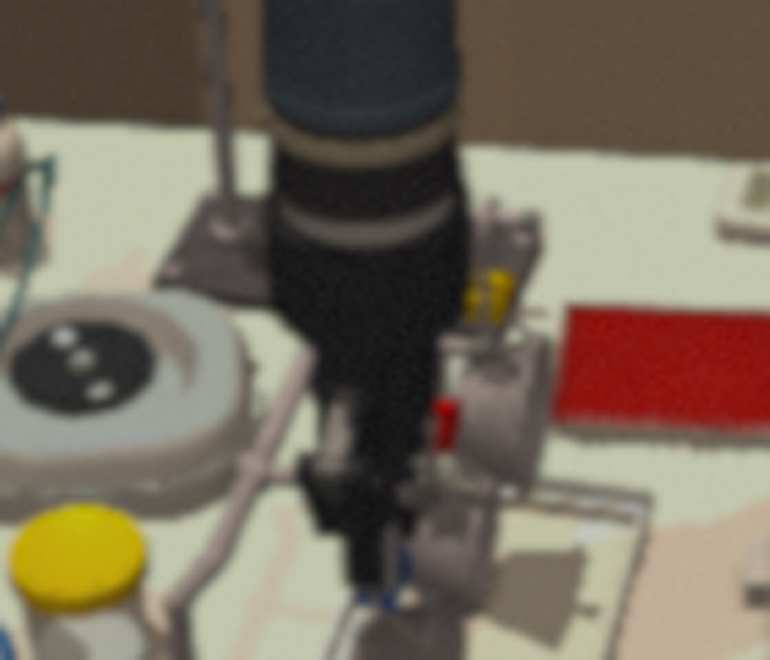

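Now it is gripped: the width stopped at 0.305 (about the 28 mm handle) and both wires lie between the pads. I'll lift off the peg slowly.

Emit:
drive_tool(steps="0 0 -0.4 0 1.5; 0 0 -0.8 0 1.5; 0 0 -1.2 0 1.5; 0 0 -1.5 0 1.5; 0 0 -1.5 0 1.5")

```text
time: 7.58
eef_pos: [0.5323, 0.3912, 0.1557]
eef_rot: [3.141, 0.0, 3.031]
contact_force: [-0.7, -0.3, -1.1]
grip_width: 0.301
```

Run:
```python
from h import *
c=cams.read_camera("wrist"); crop(c,"w9.png",180,170,380,320,4)
a=cams.read_camera("scene"); crop(a,"a9.png",190,150,330,270,5.5)
s=monitor.get_state();print(s["eef_pos"],s["eef_rot"],s["contact_force"],s["grip_width"])
```

```text
[0.5321 0.391  0.1553] [ 3.1415 -0.      3.0308] [ 0.453  -1.0004 -1.1825] 0.30050541701541666
```

View pics/w9.png

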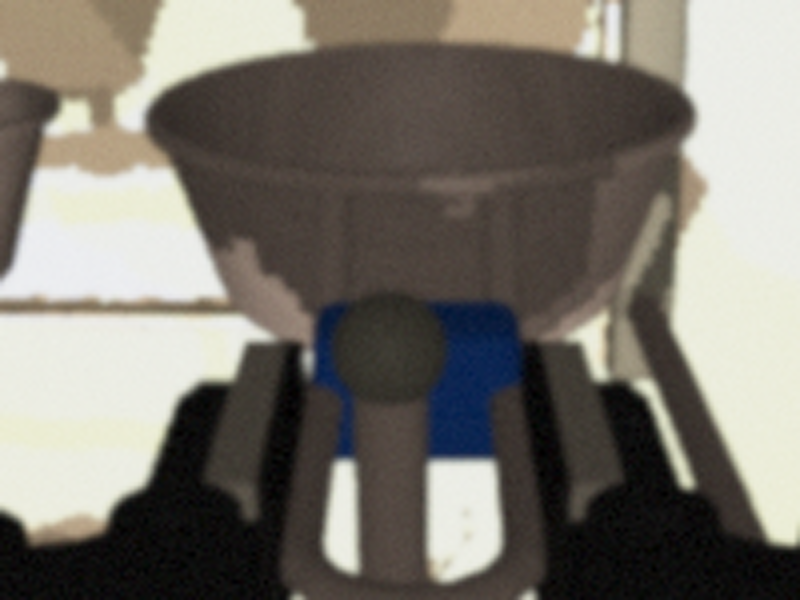

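View pics/a9.png

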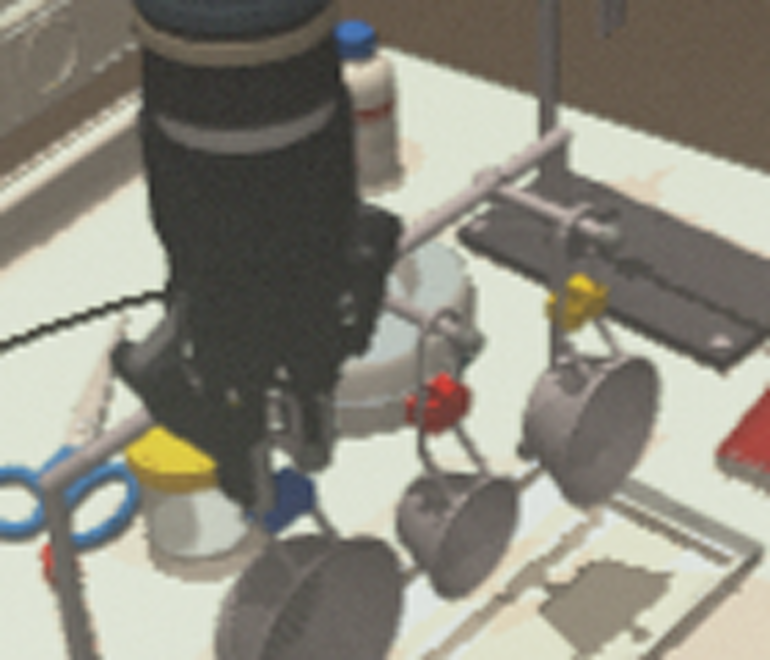

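Grip holds: the strainer rose with the tool and the load is about 1.1 N. I'll draw it off along the peg.

Emit:
drive_tool(steps="1 0 0 0 1.5; 2.5 0 0 0 1.5; 4 0 0 0 1.5; 5.5 0 0 0 1.5; 7.5 0 -0.5 0 1.5; 9 0 -1 0 1.5; 9 0 -1 0 1.5")

```text
time: 8.55
eef_pos: [0.442, 0.4017, 0.1668]
eef_rot: [3.14, 0.002, 3.032]
contact_force: [-0.4, 1.5, -1.7]
grip_width: 0.304
```

Run:
```python
from h import *
c=cams.read_camera("wrist"); cv2.imwrite("pics/w10.png",c["image"])
a=cams.read_camera("scene"); crop(a,"a10.png",190,130,340,270,5)
s=monitor.get_state();print(s["eef_pos"],s["eef_rot"],s["contact_force"],s["grip_width"])
```

```text
[0.443  0.4011 0.1657] [3.141  0.0013 3.0311] [ 0.3581  0.7352 -0.9287] 0.3095513388374801
```

View pics/w10.png

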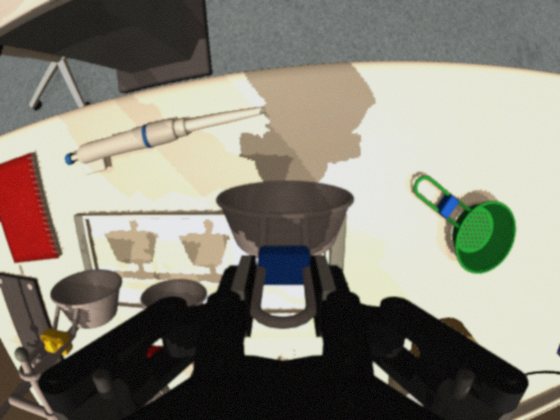

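View pics/a10.png

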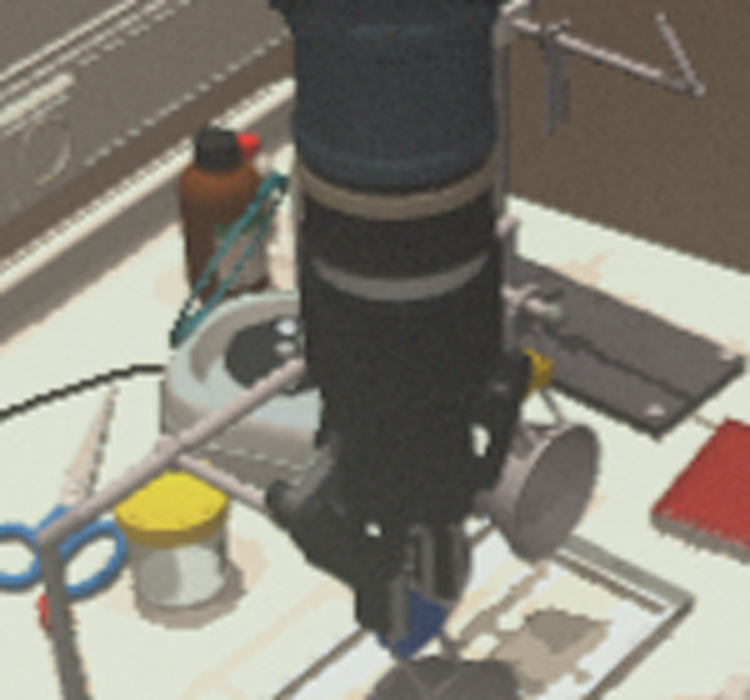

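Run:
```python
from h import *
import cv2
c=cams.read_camera("wrist"); s=monitor.get_state(); R=toolframe(s["eef_rot"]);p=s["eef_pos"]
def toolray(u,v,z):
    o,d=ray(c,u,v,True); o=R.T@(o-p); d=R.T@d; return o+d*(z-o[2])/d[2]
crop(c,"w10c.png",220,230,350,340,6)
print("arch wire",toolray(283.75,314.5,-.0805),toolray(283.75,314.5,-.075),toolray(283.75,314.5,-.086))
goto((.41,-.03,.166),3.03); goto((.48,-.0335,.150),3.03)
```

```text
arch wire [ 0.0029  0.0011 -0.0805] [-0.0008  0.0011 -0.075 ] [ 0.0066  0.0011 -0.086 ]
pos [0.4431 0.4009 0.1654] yaw 3.0306 -> delta cm [ -1.48 -43.19  -0.07] twist 0.001
pos [0.4431 0.4009 0.1654] yaw 3.0306 -> delta cm [ -8.47 -42.77   1.53] twist 0.001
```

View pics/w10c.png

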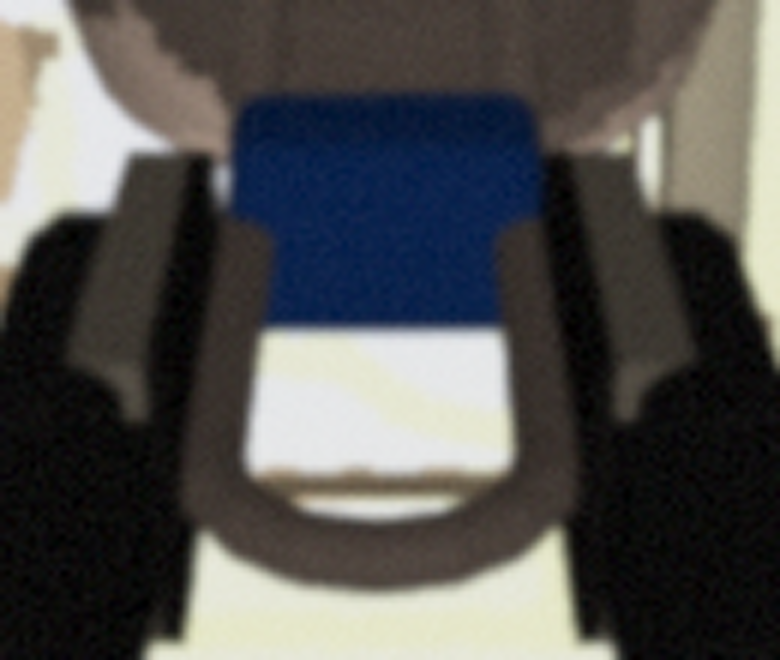

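Emit:
drive_tool(steps="0 -2 0 0 1.5; 0.5 -5 0 0 1.5; 1.5 -9 0 0 1.5; 2 -13 0 0 1.5; 2 -17.5 0 0 1.5; 2 -22 0 0 1.5; 1.5 -26.5 0 0 1.5; 1 -31 0 0 1.5; 0 -35 0 0 1.5; -1 -39 0 0 1.5; -2 -42 0.3 0 1.5; -2.5 -43 0.7 0 1.5")

```text
time: 10.2
eef_pos: [0.4205, -0.0312, 0.1582]
eef_rot: [-3.141, 0.0, 3.027]
contact_force: [-0.5, 0.1, -2.1]
grip_width: 0.302
```

Run:
```python
from h import *
c=cams.read_camera("wrist"); cv2.imwrite("pics/w11.png",c["image"])
a=cams.read_camera("scene"); crop(a,"a11.png",250,100,390,210,5.5)
b=cams.read_camera("side"); crop(b,"b11.png",200,90,340,200,5.5)
s=monitor.get_state();print(s["eef_pos"],s["eef_rot"],s["contact_force"],s["grip_width"])
```

```text
[ 0.4198 -0.0291  0.1578] [ 3.1408 -0.0013  3.0297] [ 0.2165 -0.4035 -1.4845] 0.30399195289828507
```

View pics/w11.png

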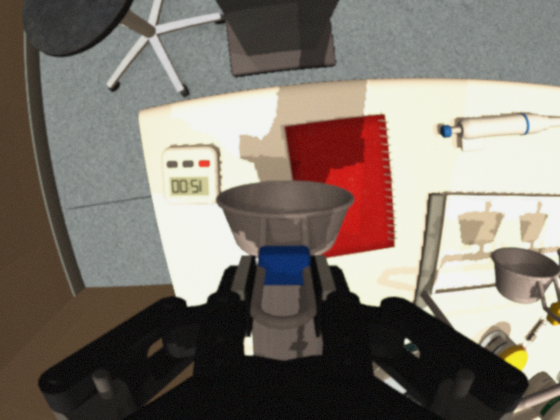

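View pics/a11.png

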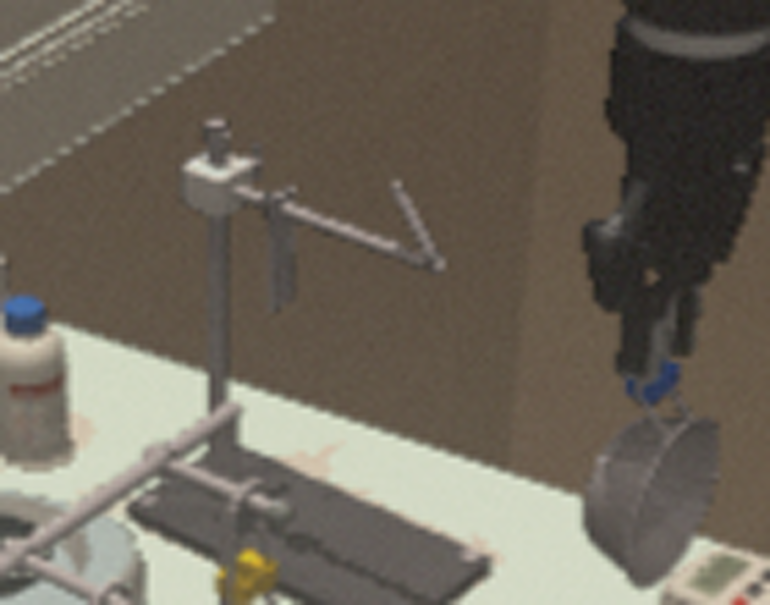

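View pics/b11.png

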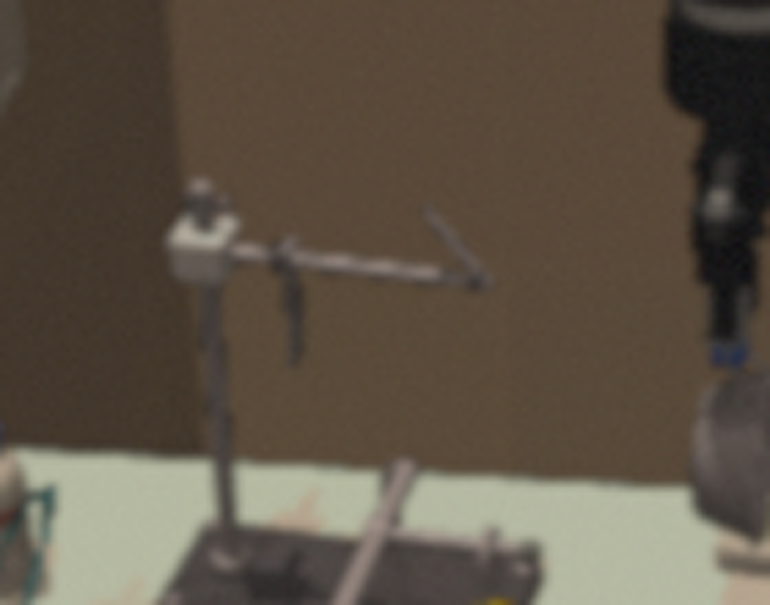

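Run:
```python
from h import *
a=cams.read_camera("scene");b=cams.read_camera("side"); s=monitor.get_state(); R=toolframe(s["eef_rot"]);p=s["eef_pos"]
A=lambda x,y:ray(a,250+x/5.5,100+y/5.5); B=lambda x,y:ray(b,200+x/5.5,90+y/5.5)
for n,pa,pb in [("collar lower",(650,385),(728,356)),("tip",(440,264),(484,281)),("bar@plate",(278,203),(287,254)),("rod mid",(219,300),(215,380)),("bowl",(650,497),(738,450)),("plate bot",(280,308),(293,362))]:
    P,r=tri(A(*pa),B(*pb)); print(n,P,np.round(r,4),"tool",R.T@(P-p))
print(p)
```

```text
collar lower [ 0.4207 -0.034   0.1785] [0.0012 0.0012] tool [-0.0015 -0.0055 -0.0203]
tip [ 0.546  -0.0435  0.2075] [0.0003 0.0003] tool [-0.127  -0.0012 -0.0494]
bar@plate [ 0.6485 -0.0505  0.2126] [0.0011 0.0011] tool [-0.2297  0.0031 -0.0544]
rod mid [ 0.6945 -0.0625  0.1305] [0.0016 0.0016] tool [-0.2768 -0.0038  0.0276]
bowl [ 0.4129 -0.0348  0.1177] [0.0026 0.0026] tool [ 0.0062 -0.0072  0.0405]
plate bot [ 0.6503 -0.0576  0.1441] [0.0012 0.0012] tool [-0.2323 -0.0038  0.014 ]
[ 0.4198 -0.0284  0.1582]
```

Everything is still held. The two outside views disagree by a few mm on y (about 2 mm per pixel here), so I'll take the hook pose from the wrist camera, passing beside the hook on its free -y side.

Emit:
drive_tool(steps="0 -2 -0.5 0 1.5; 0 -5 -1 0 1.5; 0 -9 -1 0 1.5; -1 -12.5 -1 0 1.5; -4 -13.5 -1 0 1.5; -8 -13.5 -1 0 1.5; -12 -13.5 -1 0 1.5; -15 -13.5 -1 0 1.5; -16 -13.5 -1 0 1.5; -16 -13.5 -1 0 1.5")

```text
time: 11.7
eef_pos: [0.564, -0.1801, 0.1681]
eef_rot: [3.141, -0.001, 3.032]
contact_force: [-0.5, 0.7, -1.2]
grip_width: 0.305
```

Run:
```python
from h import *
import pickle
s=monitor.get_state()
c=cams.read_camera("wrist"); cv2.imwrite("pics/w12.png",c["image"]);pickle.dump((s,c),open("w12.pkl","wb"))
print(s["eef_pos"],s["eef_rot"],s["contact_force"],s["grip_width"])
```

```text
[ 0.564  -0.1801  0.1681] [ 3.1413 -0.0012  3.0323] [-0.5471  0.6744 -1.1688] 0.30520229231815676
```

View pics/w12.png

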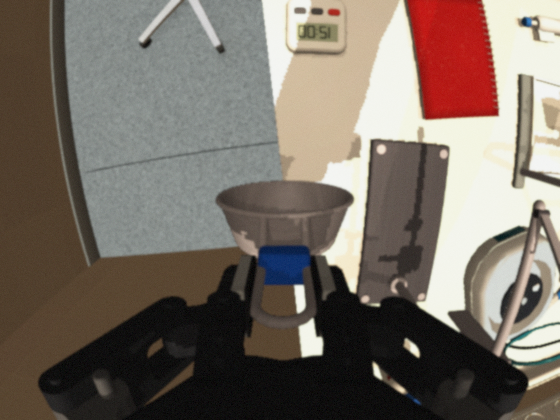

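Run:
```python
from h import *
import pickle
s,c=pickle.load(open("w12.pkl","rb"))
for P in ((.545,-.04,.21),(.575,-.044,.242),(.648,-.051,.21),(.6,-.046,.21)): print(P,proj(c,P,True))
print(cal(c)[3])
```

```text
(0.545, -0.04, 0.21) [529.003  207.4911]
(0.575, -0.044, 0.242) [551.8554 282.0358]
(0.648, -0.051, 0.21) [487.0996 356.9733]
(0.6, -0.046, 0.21) [508.282  295.6709]
[ 0.4934 -0.1716  0.35  ]
```

The bar shows at right, its tip near (540,206) and running down to about (500,355). I'll crop it.

Run:
```python
from h import *
import pickle
s,c=pickle.load(open("w12.pkl","rb")); crop(c,"w12c.png",430,190,560,380,3.2*1)
im=c["image"][190:380,460:560]; cv2.imwrite("pics/w12c.png",cv2.resize(im,None,fx=3.1*1.0,fy=3.1,interpolation=cv2.INTER_CUBIC))
```

```text
(no output)
```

View pics/w12c.png

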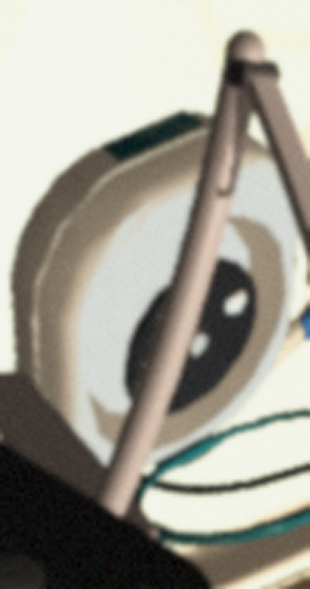

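Emit:
drive_tool(steps="0 1 -2 0 1.5; 0 2 -4.5 0 1.5; 0 2.5 -5 0 1.5; 0 2.5 -5 0 1.5")

```text
time: 12.25
eef_pos: [0.5665, -0.156, 0.2188]
eef_rot: [-3.141, 0.001, 3.031]
contact_force: [0.8, 0.3, -1.1]
grip_width: 0.305
```

Run:
```python
from h import *
import pickle
s=monitor.get_state()
c=cams.read_camera("wrist"); pickle.dump((s,c),open("w13.pkl","wb"))
print(s["eef_pos"],s["eef_rot"],s["contact_force"],s["grip_width"])
im=c["image"][150:380,360:560]; cv2.imwrite("pics/w13c.png",cv2.resize(im,None,fx=3,fy=2.6,interpolation=cv2.INTER_CUBIC))
```

```text
[ 0.5665 -0.156   0.2188] [-3.1412  0.0009  3.0312] [ 0.7682  0.3294 -1.0817] 0.30545516990945915
```

View pics/w13c.png

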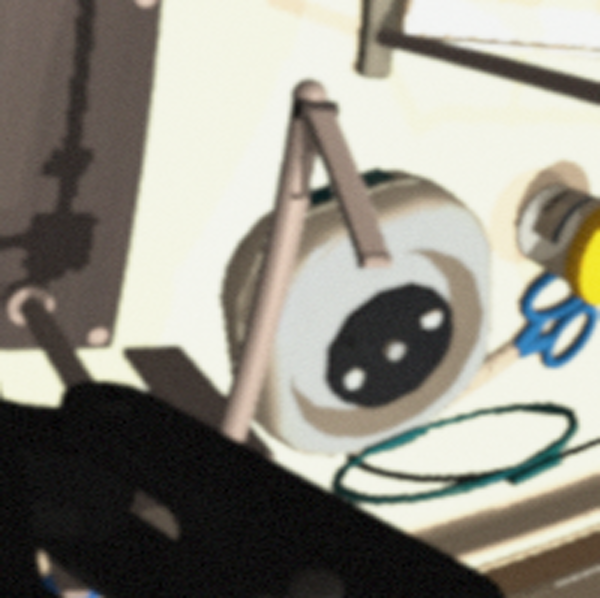

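```bash
cat > hk.py <<'E'
from h import *
import pickle
s1,c1=pickle.load(open("w12.pkl","rb"));s2,c2=pickle.load(open("w13.pkl","rb"))
A=lambda x,y:ray(c1,460+x/3.1,190+y/3.1,True); B=lambda x,y:ray(c2,360+x/3,150+y/2.6,True)
print("tip",tri(A(244,45),B(308,91)))
# bar line through planes: fit plane1 from rays at tip & far points
def pl(rs):
    o=rs[0][0]; D=np.array([d for _,d in rs]); n=np.linalg.svd(D)[2][-1]; return o,n
o1,n1=pl([A(240,70),A(197,255),A(122,500)]); o2,n2=pl([B(302,110),B(282,220),B(236,435)])
d=np.cross(n1,n2); d/=np.linalg.norm(d); d*=np.sign(d[0])
print("dir",d,"yaw",np.arctan2(d[1],d[0]),"pitch",d[2])
for x,y in((308,91),(302,110),(282,220),(236,435)):
    o,r=B(x,y); t=((o1-o)@n1)/(r@n1); print("pt",o+t*r)
for x,y in((244,45),(197,255),(122,500)):
    o,r=A(x,y); t=((o2-o)@n2)/(r@n2); print("pt",o+t*r)
E
python3 hk.py
```

```text
tip (array([ 0.5434, -0.0345,  0.2126]), [np.float64(0.000222435189823941), np.float64(0.00022243518982374065)])
dir [ 0.9941 -0.1068  0.0185] yaw -0.10699413994352806 pitch 0.018508771792300788
pt [ 0.5438 -0.0341  0.2118]
pt [ 0.5479 -0.0371  0.2143]
pt [ 0.5756 -0.0424  0.2171]
pt [ 0.6413 -0.0475  0.2164]
pt [ 0.5419 -0.0379  0.216 ]
pt [ 0.583  -0.0408  0.2142]
pt [ 0.6377 -0.0481  0.2177]
```

Run:
```python
from h import *
goto((.43,-.14,.20),3.03); goto((.47,-.0288,.152),3.03)
```

```text
pos [ 0.5662 -0.1562  0.2178] yaw 3.0309 -> delta cm [13.72  0.1   1.79] twist 0.001
pos [ 0.5662 -0.1562  0.2178] yaw 3.0309 -> delta cm [10.97 11.6   6.59] twist 0.001
```

Emit:
drive_tool(steps="3 0 1 0 1.5; 7 0 2 0 1.5; 11 0 3 0 1.5; 13 2 4 0 1.5; 14 5 5 0 1.5; 13 8.5 6 0 1.5; 12 10.7 6.5 0 1.5; 11 11.6 6.6 0 1.5; 11 11.6 6.6 0 1.5; 11 11.6 6.6 0 1.5")

```text
time: 13.55
eef_pos: [0.4701, -0.0296, 0.1522]
eef_rot: [-3.141, -0.001, 3.03]
contact_force: [-0.5, -0.1, -1.7]
grip_width: 0.303
```

Run:
```python
from h import *
s=monitor.get_state();print(s["eef_pos"],s["eef_rot"],s["contact_force"],s["grip_width"])
a=cams.read_camera("scene"); crop(a,"a14.png",270,100,390,200,6)
b=cams.read_camera("side"); crop(b,"b14.png",210,90,330,190,6)
goto((.55,-.0378,.152),3.03)
```

```text
[ 0.4701 -0.0296  0.1522] [-3.141  -0.0006  3.0298] [-0.5414 -0.1135 -1.6704] 0.30322551248498986
pos [ 0.4702 -0.0296  0.1525] yaw 3.0296 -> delta cm [-8.02  0.08  0.05] twist -0.0
```

View pics/a14.png

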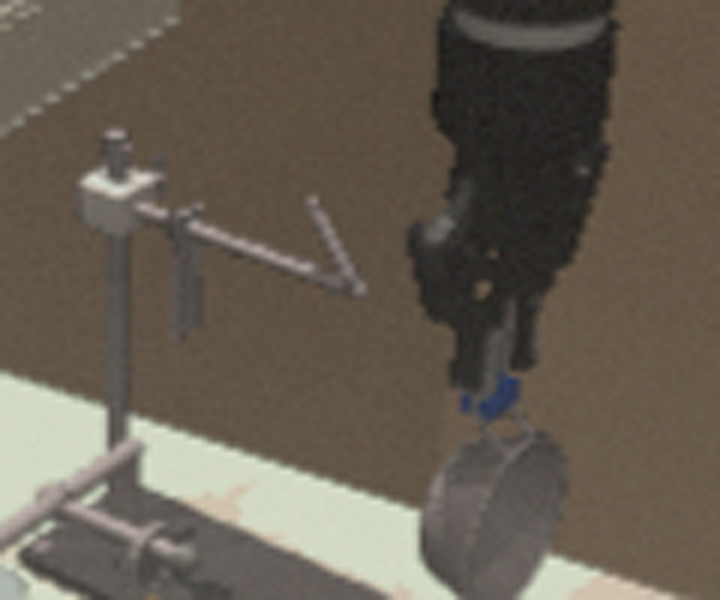

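View pics/b14.png

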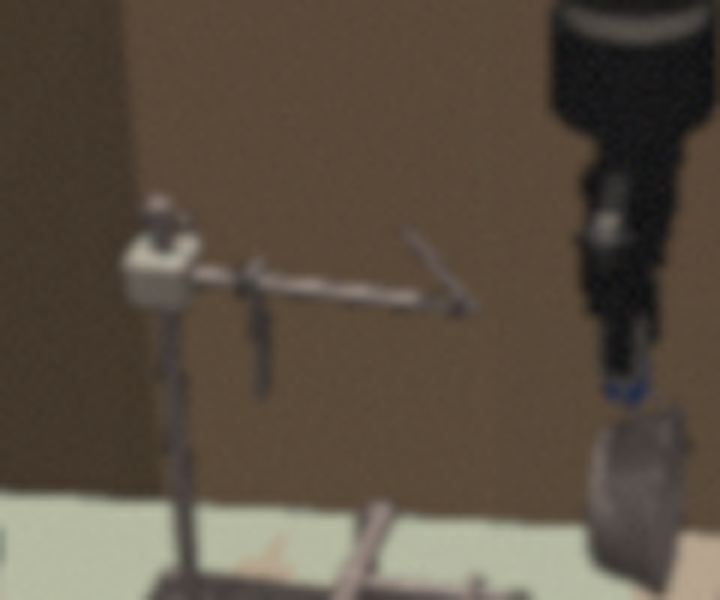

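Relative heights in the side view: the arch sits about 9 mm over resting height, collar column (625), bar line at row ~326. That is in the allowed window. I'll go over the tip and check with the wrist view.

Emit:
drive_tool(steps="-1.5 0.05 0 0 1.5; -3.5 0.05 0 0 1.5; -5.5 0.05 0 0 1.5; -7 0.05 0 0 1.5; -8 0.05 0 0 1.5; -8 0.05 0 0 1.5")

```text
time: 14.4
eef_pos: [0.55, -0.0376, 0.1522]
eef_rot: [-3.142, -0.0, 3.03]
contact_force: [-0.6, 0.2, -0.9]
grip_width: 0.306
```

Run:
```python
from h import *
s=monitor.get_state();print(s["eef_pos"],s["eef_rot"],s["contact_force"],s["grip_width"])
c=cams.read_camera("wrist"); crop(c,"w15.png",200,180,370,330,4.6)
b=cams.read_camera("side"); crop(b,"b15.png",210,90,330,190,6)
```

```text
[ 0.55   -0.0376  0.1522] [-3.1415 -0.0003  3.0302] [-0.567   0.1903 -0.9125] 0.30560787207446394
```

View pics/w15.png

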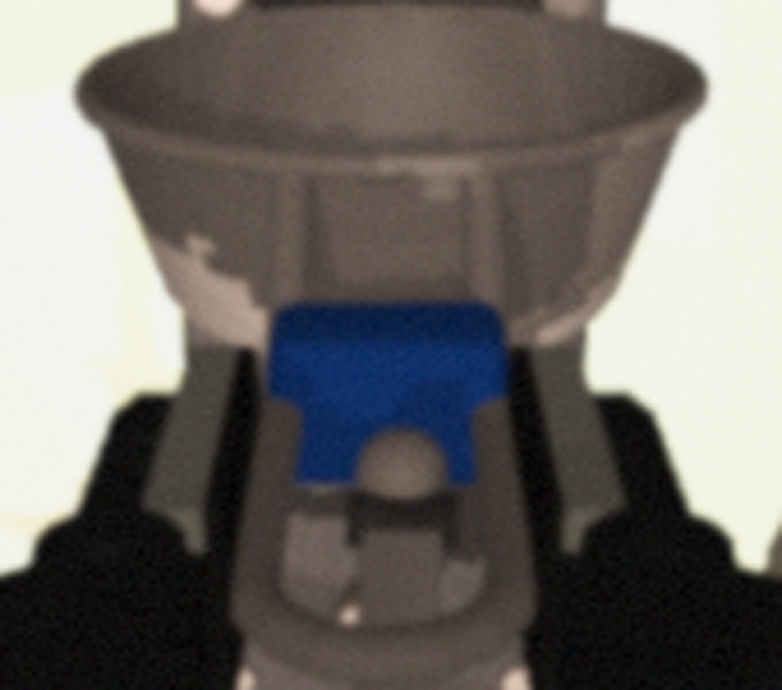

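View pics/b15.png

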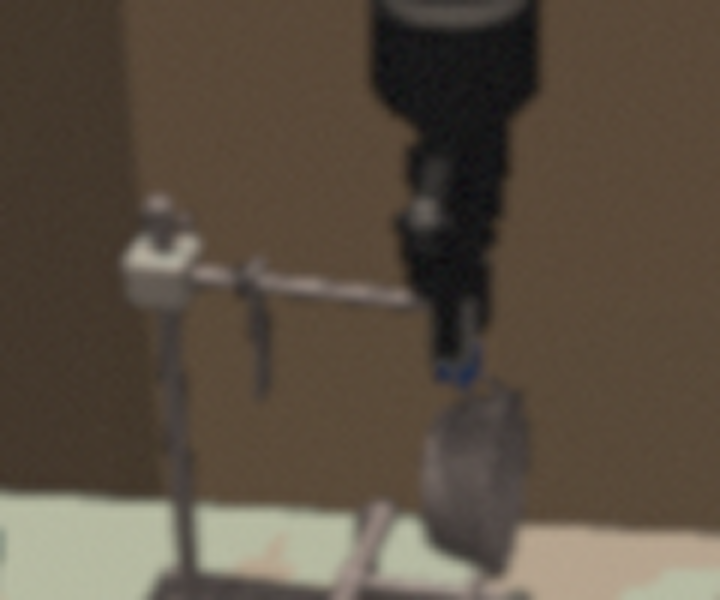

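The bar tip at crop (400,465) is well inside the eye, about 1.9 mm to +y of centre. I'll shift 1.5 mm and push past the tongue.

Emit:
drive_tool(steps="-0.3 0.15 0 0 1.5; -1.2 0.15 0 0 1.5; -2.2 0.15 0 0 1.5; -3.2 0.15 0 0 1.5; -4.2 0.15 0 0 1.5; -4.2 0.15 0 0 1.5")

```text
time: 15.25
eef_pos: [0.5933, -0.0404, 0.152]
eef_rot: [3.141, 0.001, 3.031]
contact_force: [-0.5, -0.2, -0.4]
grip_width: 0.307
```

Run:
```python
from h import *
s=monitor.get_state();print(s["eef_pos"],s["eef_rot"],s["contact_force"],s["grip_width"])
c=cams.read_camera("wrist"); crop(c,"w16.png",200,180,370,330,4.6)
```

```text
[ 0.5933 -0.0404  0.152 ] [3.1414 0.0012 3.0308] [-0.4558 -0.1901 -0.3772] 0.3069394582578352
```

View pics/w16.png

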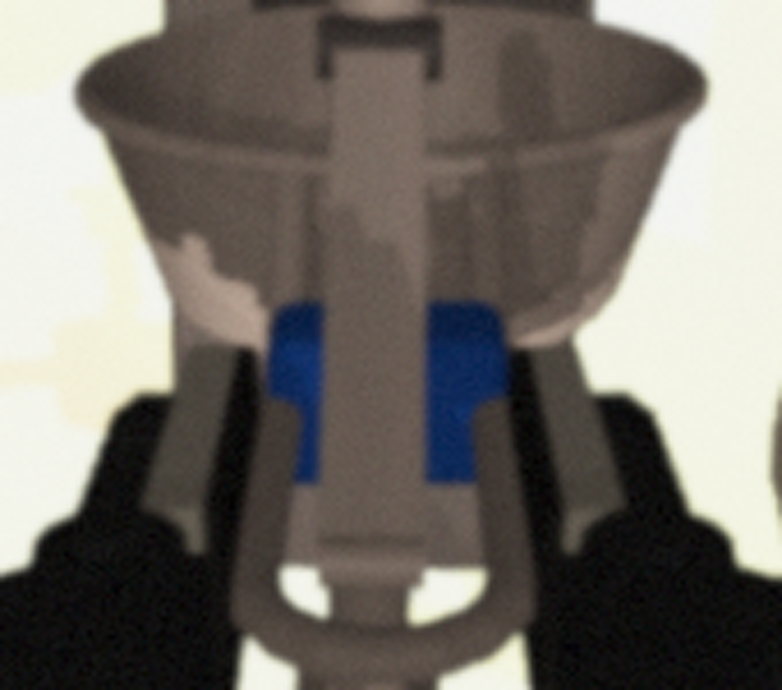

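The tongue lies folded through the eye and the bar is centred. I'll push on.

Emit:
drive_tool(steps="-0.8 -0.05 0 0 1.5; -1.8 -0.05 0 0 1.5; -2.6 -0.05 0 0 1.5; -3.2 -0.05 0 0 1.5; -3.2 -0.05 0 0 1.5")

```text
time: 15.92
eef_pos: [0.6239, -0.0444, 0.152]
eef_rot: [3.142, -0.0, 3.031]
contact_force: [-0.1, 0.8, -1.3]
grip_width: 0.308
```

Run:
```python
from h import *
s=monitor.get_state();print(s["eef_pos"],s["eef_rot"],s["contact_force"],s["grip_width"])
c=cams.read_camera("wrist"); crop(c,"w17.png",200,130,370,330,3)
b=cams.read_camera("side"); crop(b,"b17.png",210,90,330,190,6)
```

```text
[ 0.6239 -0.0444  0.152 ] [ 3.1416 -0.0003  3.0308] [-0.1303  0.7789 -1.3397] 0.307645073280274
```

View pics/w17.png

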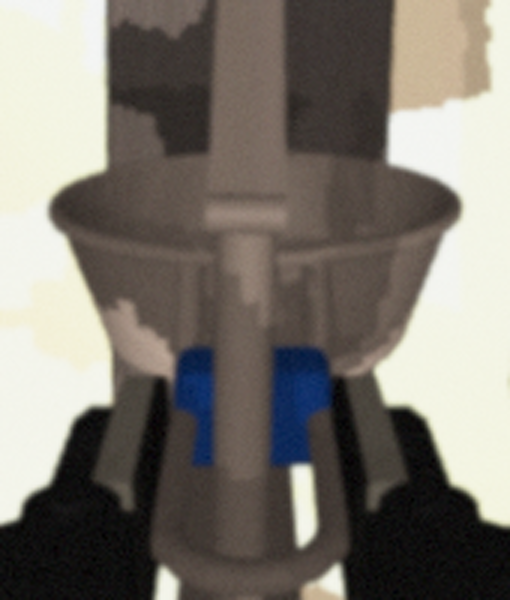

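View pics/b17.png

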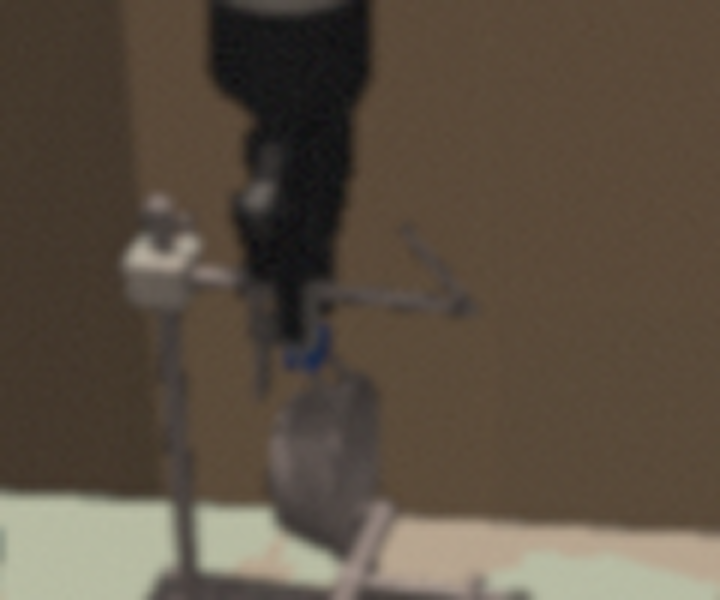

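The tongue has sprung up behind the arch. Now I'll lower gently to feel the bar.

Emit:
drive_tool(steps="0 0 0.2 0 1.5; 0 0 0.4 0 1.5; 0 0 0.6 0 1.5; 0 0 0.7 0 1.5; 0 0 0.7 0 1.5")

```text
time: 16.65
eef_pos: [0.6234, -0.0443, 0.1452]
eef_rot: [3.142, -0.0, 3.031]
contact_force: [-0.0, -0.9, -0.5]
grip_width: 0.305
```

Emit:
drive_tool(steps="0 0 0.1 0 1.5; 0 0 0.2 0 1.5; 0 0 0.2 0 1.5")

```text
time: 17.02
eef_pos: [0.6235, -0.0443, 0.1432]
eef_rot: [-3.142, -0.0, 3.031]
contact_force: [-0.8, 0.0, -2.0]
grip_width: 0.306
```

Emit:
drive_tool(steps="0 0 0.1 0 1.5; 0 0 0.2 0 1.5; 0 0 0.2 0 1.5")

```text
time: 17.4
eef_pos: [0.6235, -0.0443, 0.1411]
eef_rot: [3.142, -0.0, 3.031]
contact_force: [-0.5, -0.7, -1.3]
grip_width: 0.305
```

Emit:
drive_tool(steps="0 0 0.1 0 1.5; 0 0 0.15 0 1.5; 0 0 0.15 0 1.5")

```text
time: 17.77
eef_pos: [0.6235, -0.0443, 0.1397]
eef_rot: [3.142, -0.0, 3.031]
contact_force: [0.7, -0.1, -1.4]
grip_width: 0.309
```

Emit:
drive_tool(steps="0 0 0.1 0 1.5; 0 0 0.15 0 1.5; 0 0 0.15 0 1.5")

```text
time: 18.15
eef_pos: [0.6238, -0.0443, 0.1389]
eef_rot: [-3.142, 0.001, 3.031]
contact_force: [-0.6, 1.0, 1.8]
grip_width: 0.306
```

Touchdown at TCP z≈0.139 (force +1.8 N). I'll ease off 1 mm and slide home in small steps.

Emit:
drive_tool(steps="0 0 -0.1 0 1.5; -0.2 0 -0.1 0 1.5; -0.4 0 -0.1 0 1.5; -0.6 0 -0.1 0 1.5; -0.7 0 -0.1 0 1.5; -0.7 0 -0.1 0 1.5")

```text
time: 18.9
eef_pos: [0.6308, -0.0451, 0.1392]
eef_rot: [3.142, 0.0, 3.031]
contact_force: [0.9, -0.5, -0.4]
grip_width: 0.303
```

Emit:
drive_tool(steps="-0.1 0 0 0 1.5; -0.2 0 0 0 1.5; -0.3 0 0 0 1.5; -0.3 0 0 0 1.5")

```text
time: 19.4
eef_pos: [0.6336, -0.0454, 0.1393]
eef_rot: [3.142, 0.0, 3.031]
contact_force: [1.4, -0.3, -1.2]
grip_width: 0.305
```

Emit:
drive_tool(steps="-0.1 0 0 0 1.5; -0.2 0 0 0 1.5; -0.3 0 0 0 1.5; -0.3 0 0 0 1.5")

```text
time: 19.9
eef_pos: [0.6356, -0.0457, 0.1393]
eef_rot: [-3.141, -0.002, 3.031]
contact_force: [-2.8, 0.1, 0.5]
grip_width: 0.302
```

Run:
```python
from h import *
s=monitor.get_state();print(s["eef_pos"],s["contact_force"],s["grip_width"])
b=cams.read_camera("side"); crop(b,"b18.png",230,110,310,180,9)
a=cams.read_camera("scene"); crop(a,"a18.png",270,110,350,180,9)
```

```text
[ 0.6356 -0.0457  0.1393] [-2.755   0.0549  0.5144] 0.3024964463426484
```

View pics/b18.png

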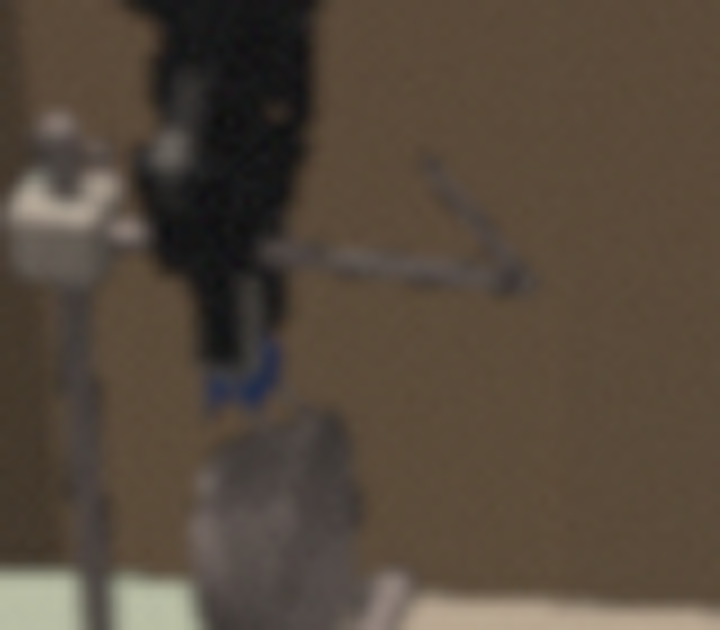

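View pics/a18.png

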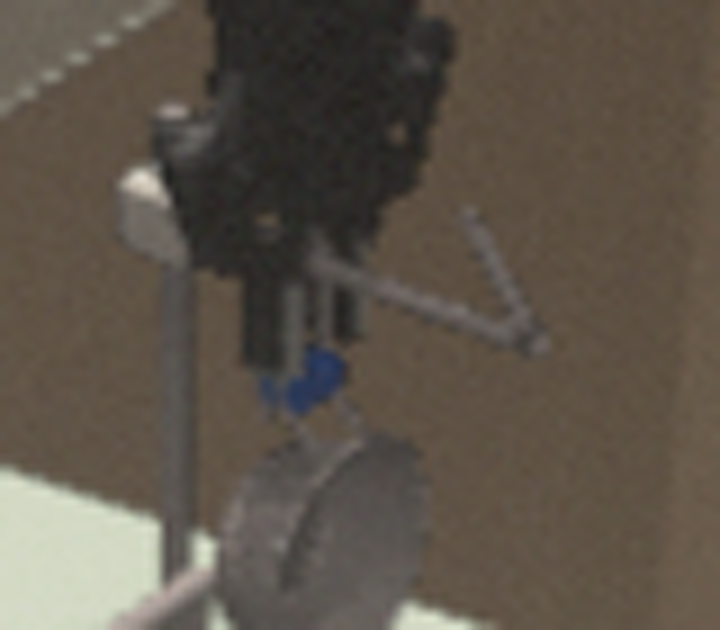

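Home contact: −2.8 N at x=0.6356. I'll lower onto the bar and release gently.

Emit:
drive_tool(steps="0 0 0.1 0 1.5; 0 0 0.15 0 1.5; 0 0 0.15 0 1.5")

```text
time: 20.38
eef_pos: [0.6357, -0.0457, 0.1389]
eef_rot: [-3.141, -0.001, 3.031]
contact_force: [-5.6, 0.9, 4.0]
grip_width: 0.309
```

Emit:
drive_tool(steps="0 0 0 0 3; 0 0 0 0 3.6; 0 0 0 0 4.5; 0 0 0 0 6; 0 0 0 0 6; 0 0 0 0 6")

```text
time: 21.12
eef_pos: [0.6365, -0.0458, 0.1378]
eef_rot: [3.142, 0.0, 3.031]
contact_force: [0.0, -0.7, -0.0]
grip_width: 0.703
```

Run:
```python
from h import *
s=monitor.get_state();print(s["eef_pos"],s["contact_force"],s["grip_width"])
c=cams.read_camera("wrist"); crop(c,"w19.png",180,150,390,330,3.5)
```

```text
[ 0.6365 -0.0458  0.1378] [ 0.0229 -0.6541 -0.0406] 0.703074829808069
```

View pics/w19.png

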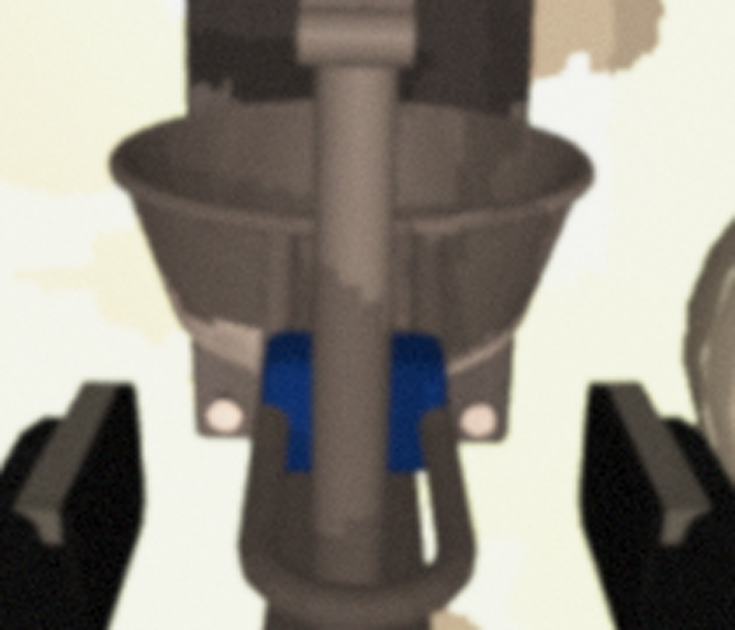

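The large one hangs alone: fingers clear on both sides, forces zero. I'll retreat upward, then check and go to the yellow one.

Emit:
drive_tool(steps="0 0 -2 0 6; 0 0 -6 0 6; 0 0 -10 0 6; 0 0 -13 0 6; 4 0 -13 0 6; 9 3 -13 0 6; 14 7 -13 0 6; 18 12 -13 0 6; 20 17 -13 0 6; 20 21 -13 0 6; 20 22 -12.5 0 6; 20 22 -12.5 0 6")

```text
time: 22.68
eef_pos: [0.4618, 0.195, 0.2621]
eef_rot: [-3.14, -0.001, 3.032]
contact_force: [0.1, -0.3, 0.2]
grip_width: 0.706
```

Run:
```python
from h import *
s=monitor.get_state();print(s["eef_pos"],s["contact_force"],s["grip_width"])
c=cams.read_camera("wrist"); cv2.imwrite("pics/w20.png",c["image"])
b=cams.read_camera("side"); crop(b,"b20.png",220,110,310,190,8)
a=cams.read_camera("scene"); crop(a,"a20.png",260,110,350,190,8)
import pickle; pickle.dump((s,c),open("w20.pkl","wb"))
```

```text
[0.4618 0.195  0.2621] [ 0.0651 -0.341   0.1719] 0.7062830936064167
```

View pics/b20.png

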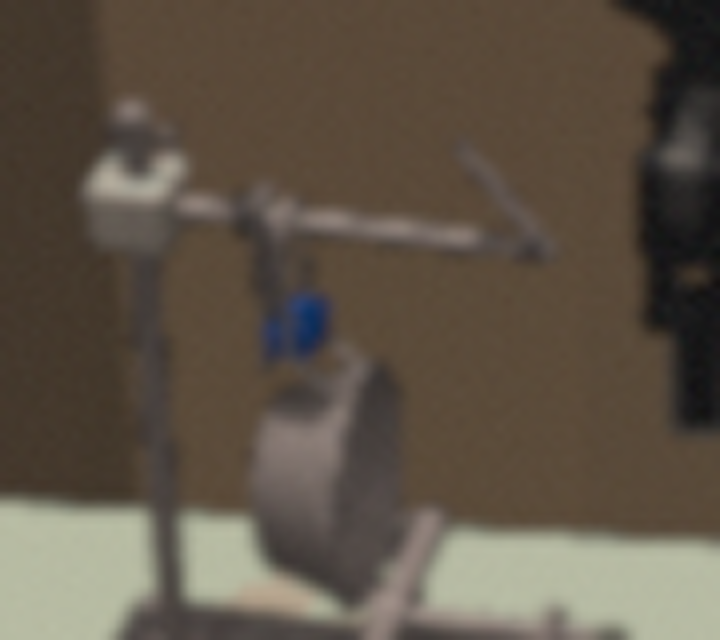

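View pics/a20.png

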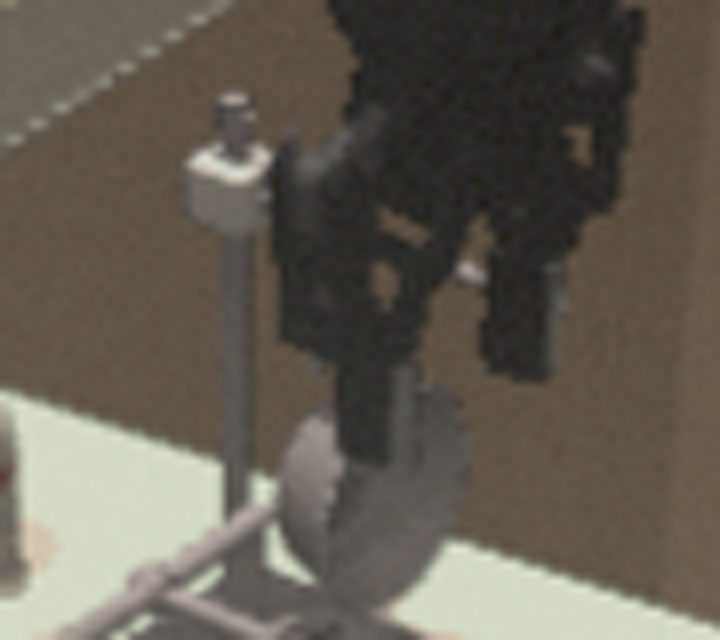

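View pics/w20.png

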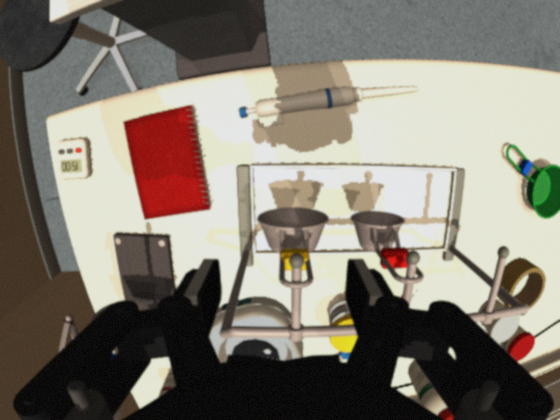

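The large strainer hangs on the bar behind the upright tongue, but in the side view its handle may be tilted: arch (270,195), collar (297,325), bowl (330,480). I'll check against an upright projection.

Run:
```python
from h import *
b=cams.read_camera("side"); a=cams.read_camera("scene")
yaw=-.11; ex=np.array([np.cos(yaw),np.sin(yaw),0]); ey=np.array([-ex[1],ex[0],0]); ez=np.array([0,0,1.])
tip=np.array([.5434,-.0355,.213]); plate=tip+.105*ex
B=lambda P:((proj(b,P)-[220,110])*8).round(1)
bias=np.array([545,250])-B(tip); print("bias",bias, "plate axis",B(plate)+bias,"plate bottom",B(plate-.06*ez)+bias,"rod z.1",B(plate+.048*ex-.1*ez)+bias,"rod z.2",B(plate+.048*ex)+bias)
for d in(-.009,-.005):
  for t in (0,.1):
    o=plate+d*ex+.004*ez; X=ex*np.cos(t)-ez*np.sin(t)*-1*-1; 
    # tilt: lower end moves to -x by t
    down=-ez*np.cos(t)-ex*np.sin(t); fx=ex*np.cos(t)-ez*np.sin(t)
    pts=[o,o+.047*down,o+.112*down-.003*fx, o+.112*down-.02*fx-.045*down, o+.112*down-.02*fx+.045*down]
    print(d,t,[ (B(P)+bias).tolist() for P in pts])
hsv=cv2.cvtColor(b["image"],cv2.COLOR_BGR2HSV); m=cv2.inRange(hsv,(105,110,40),(130,255,255))[140:160,245:270]; M=cv2.moments(m,True); print("collar centroid",((245+M['m10']/M['m00']-220)*8,(140+M['m01']/M['m00']-110)*8),M['m00'])
crop(b,"b21.png",235,120,285,190,8);
```

```text
bias [-3.4  2.5] plate axis [254.4 219. ] plate bottom [263.5 366.5] rod z.1 [144.2 446.1] rod z.2 [124.2 205.1]
-0.009 0 [[278.40000000000003, 211.5], [285.1, 328.1], [301.8, 483.1], [341.3, 382.5], [351.40000000000003, 590.6]]
-0.009 0.1 [[278.40000000000003, 211.5], [297.70000000000005, 329.0], [331.0, 484.6], [358.70000000000005, 378.9], [391.5, 589.4]]
-0.005 0 [[267.40000000000003, 210.4], [274.3, 326.9], [291.3, 481.9], [330.6, 381.3], [341.1, 589.4]]
-0.005 0.1 [[267.40000000000003, 210.4], [286.90000000000003, 327.8], [320.5, 483.4], [348.0, 377.7], [381.1, 588.1]]
collar centroid (300.19047619047615, 321.1428571428571) 21.0
```

View pics/b21.png

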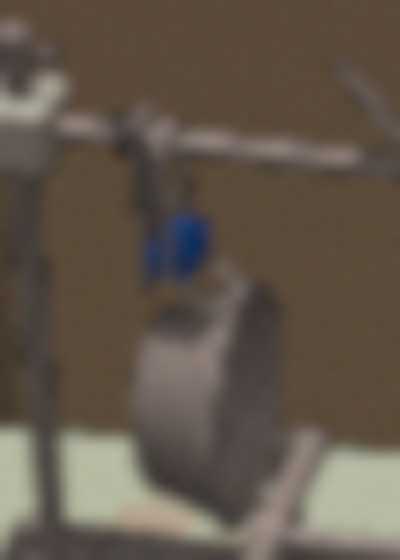

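The collar and rim centre fit d≈−9 mm with tilt of 0.05 or less. The wrist view after release is the same as before the push, within half a pixel, so step 1 looks good. Next I'll measure the yellow strainer.

Run:
```python
from h import *
import pickle
s,c=pickle.load(open("w20.pkl","rb")); crop(c,"w20c.png",240,190,440,350,4)
```

```text
(no output)
```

View pics/w20c.png

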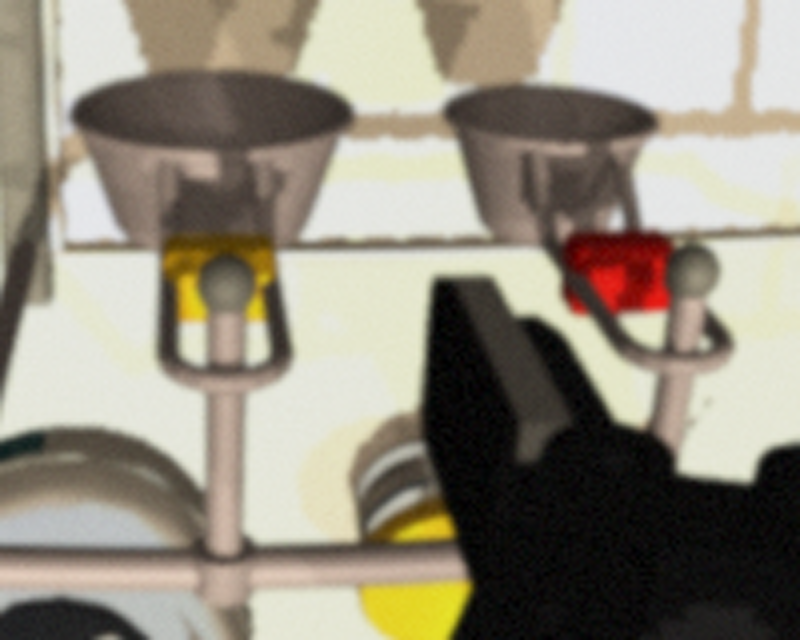

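Run:
```python
from h import *
import pickle
s,c=pickle.load(open("w20.pkl","rb")); 
q=lambda x,y,z: plane(c,240+x/4,190+y/4,z,True)
for n,x,y,z in [("ye arch",226,378,.2215),("ye ball",227,282,.215),("ye root",224,560,.215),("rd arch",683,355,.2215),("rd ball",692,270,.215),("mid wires",227,345,.21)]: print(n,q(x,y,z))
goto((.5125,.2005,.22),3.03);goto((.5125,.2005,.138),3.03)
```

```text
ye arch [0.5131 0.2004 0.2215]
ye ball [0.4956 0.2024 0.215 ]
ye root [0.5618 0.1957 0.215 ]
rd arch [0.5212 0.2933 0.2215]
rd ball [0.5054 0.297  0.215 ]
mid wires [0.5118 0.2011 0.21  ]
pos [0.4624 0.1939 0.263 ] yaw 3.0288 -> delta cm [-4.91  1.22  4.3 ] twist -0.001
pos [0.4624 0.1939 0.263 ] yaw 3.0288 -> delta cm [-4.9   1.23 12.5 ] twist -0.001
```

Emit:
drive_tool(steps="-3 1 0 0 6; -4.9 1.2 1 0 6; -4.9 1.2 4 0 6; -4.9 1.2 7 0 6; -4.9 1.2 9.5 0 6; -4.9 1.2 11.5 0 6; -4.9 1.2 12.5 0 6; -4.9 1.2 12.5 0 6")

```text
time: 23.92
eef_pos: [0.5117, 0.2009, 0.1373]
eef_rot: [-3.141, -0.001, 3.03]
contact_force: [-0.8, 0.1, 0.0]
grip_width: 0.705
```

Run:
```python
from h import *
s=monitor.get_state();print(s["eef_pos"],s["eef_rot"],s["contact_force"],s["grip_width"])
c=cams.read_camera("wrist"); crop(c,"w22.png",180,150,390,330,3.5)
```

```text
[0.5117 0.2009 0.1373] [-3.1411 -0.0012  3.03  ] [-0.8008  0.135   0.0267] 0.704597860232711
```

View pics/w22.png

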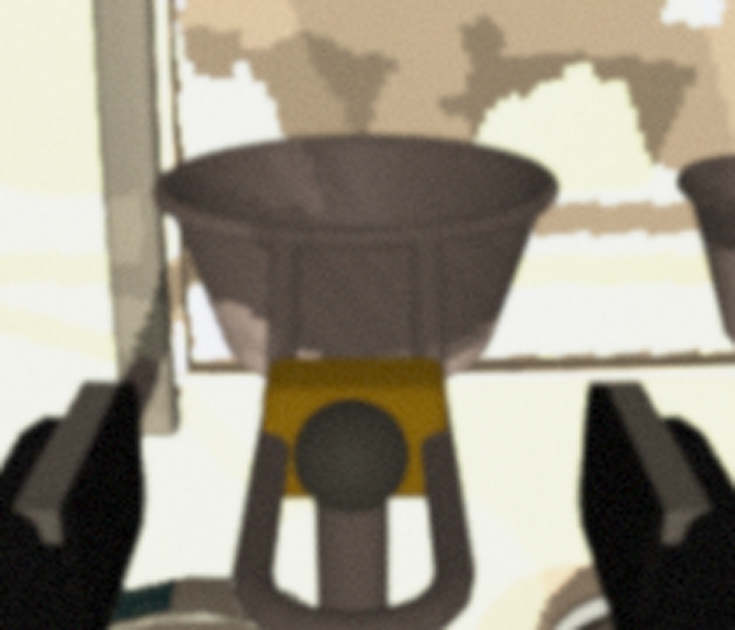

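Handle (354) is 1 mm left of the finger midpoint (362). I'll correct that and close.

Emit:
drive_tool(steps="0 -0.1 -0.15 0 5; 0 -0.1 -0.15 0 3.5; 0 -0.1 -0.15 0 2; 0 -0.1 -0.15 0 1.5; 0 -0.1 -0.15 0 1.5; 0 -0.1 -0.15 0 1.5")

```text
time: 24.72
eef_pos: [0.5126, 0.2007, 0.1404]
eef_rot: [3.141, 0.002, 3.031]
contact_force: [-1.1, -0.1, 5.8]
grip_width: 0.305
```

Emit:
drive_tool(steps="0 0 -0.4 0 1.5; 0 0 -0.8 0 1.5; 0 0 -1.2 0 1.5; 0 0 -1.5 0 1.5; 0 0 -1.5 0 1.5")

```text
time: 25.35
eef_pos: [0.5122, 0.2006, 0.1546]
eef_rot: [3.141, 0.0, 3.031]
contact_force: [-0.9, 0.3, -0.3]
grip_width: 0.306
```

Run:
```python
from h import *
s=monitor.get_state();print(s["eef_pos"],s["eef_rot"],s["contact_force"],s["grip_width"])
c=cams.read_camera("wrist"); crop(c,"w23.png",180,150,390,330,3.5)
```

```text
[0.5122 0.2006 0.1546] [3.1414 0.0005 3.0308] [-0.9292  0.3242 -0.2671] 0.3056328484620119
```

View pics/w23.png

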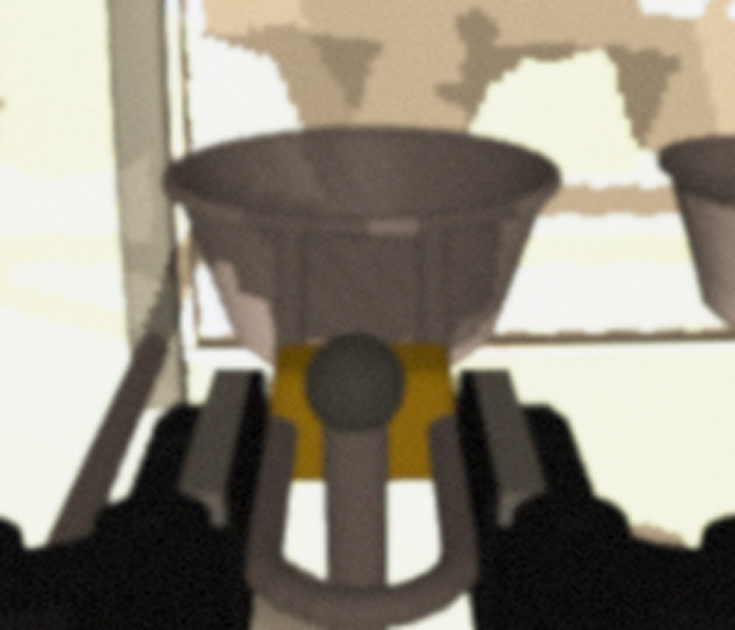

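Held: the load shifted to the tool and the eye is centred on the same pixels as with the large one. I'll draw it off.

Emit:
drive_tool(steps="1 0 0 0 1.5; 2.5 0 0 0 1.5; 4 0 0 0 1.5; 5.5 0 0 0 1.5; 7.5 0 -0.5 0 1.5; 9 -1 -0.7 0 1.5; 10 -4 -0.7 0 1.5; 10.5 -7.5 -0.7 0 1.5; 10.5 -11.5 -0.7 0 1.5; 10 -15.5 -0.7 0 1.5; 9.5 -18 -0.7 0 1.5; 9.5 -19 -0.7 0 1.5")

```text
time: 26.9
eef_pos: [0.396, 0.0215, 0.1614]
eef_rot: [3.141, 0.001, 3.029]
contact_force: [-0.5, 0.2, -1.1]
grip_width: 0.307
```

Run:
```python
from h import *
s=monitor.get_state();print(s["eef_pos"],s["eef_rot"],s["contact_force"],s["grip_width"])
goto((.47,-.0275,.147),3.03); goto((.55,-.0362,.147),3.03);goto((.592,-.0407,.147),3.03)
```

```text
[0.396  0.0215 0.1614] [3.1414 0.0006 3.029 ] [-0.5478  0.1936 -1.0603] 0.30676506239319834
pos [0.396  0.0215 0.1614] yaw 3.029 -> delta cm [-7.9  -4.03  1.44] twist -0.001
pos [0.396  0.0215 0.1614] yaw 3.029 -> delta cm [-15.95  -4.     1.45] twist -0.001
pos [0.396  0.0215 0.1614] yaw 3.029 -> delta cm [-20.17  -3.98   1.45] twist -0.001
```

Emit:
drive_tool(steps="-1.5 -2 0.5 0 1.5; -4 -3.7 1.2 0 1.5; -7 -4 1.4 0 1.5; -8 -4 1.4 0 1.5; -8 -4 1.4 0 1.5; -10 -4 1.4 0 1.5; -12 -4 1.4 0 1.5; -14 -4 1.4 0 1.5; -15.5 -4 1.4 0 1.5; -16 -4 1.4 0 1.5; -16 -4 1.4 0 1.5")

```text
time: 28.28
eef_pos: [0.5501, -0.0348, 0.1476]
eef_rot: [-3.141, -0.001, 3.031]
contact_force: [-0.5, -0.7, 0.2]
grip_width: 0.301
```

Run:
```python
from h import *
s=monitor.get_state();print(s["eef_pos"],s["eef_rot"],s["contact_force"],s["grip_width"])
c=cams.read_camera("wrist"); crop(c,"w25.png",180,150,390,330,3.5)
b=cams.read_camera("side"); crop(b,"b25.png",225,100,315,190,7)
```

```text
[ 0.5501 -0.0348  0.1476] [-3.1415 -0.0012  3.0313] [-0.5327 -0.6667  0.2075] 0.30086089994169063
```

View pics/w25.png

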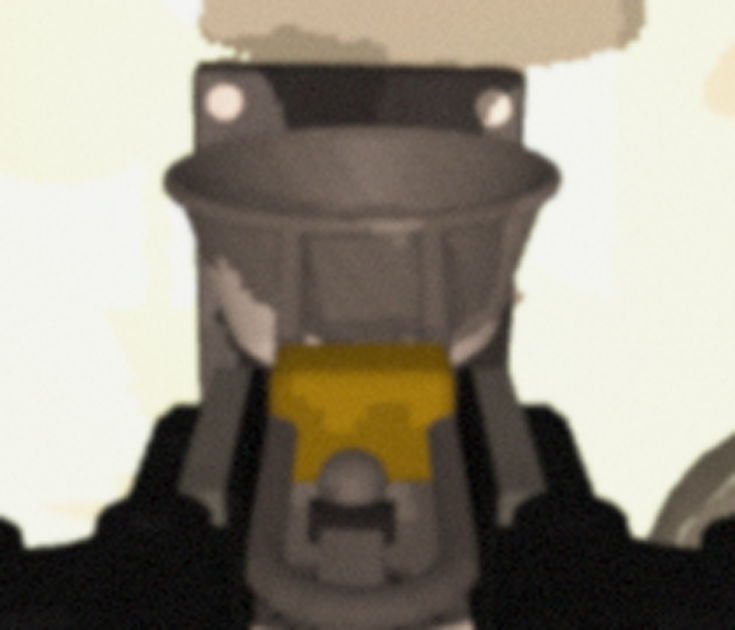

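View pics/b25.png

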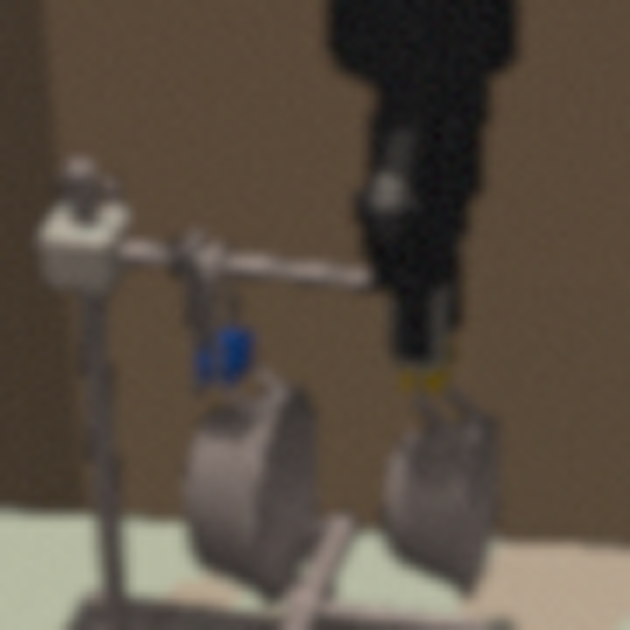

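Tip (354) inside the eye (centre 362). I'll correct −1 mm and push past the tongue to x≈0.60.

Emit:
drive_tool(steps="-0.4 -0.1 0 0 1.5; -1.3 -0.1 0 0 1.5; -2.3 -0.1 0 0 1.5; -3.3 -0.1 0 0 1.5; -4.3 -0.1 0 0 1.5; -5 -0.1 0 0 1.5; -5 -0.1 0 0 1.5")

```text
time: 29.25
eef_pos: [0.6014, -0.0419, 0.1468]
eef_rot: [3.141, -0.0, 3.031]
contact_force: [-0.6, -1.5, -0.6]
grip_width: 0.307
```

Run:
```python
from h import *
s=monitor.get_state();print(s["eef_pos"],s["eef_rot"],s["contact_force"],s["grip_width"])
c=cams.read_camera("wrist"); crop(c,"w26.png",180,130,390,330,3.5)
b=cams.read_camera("side"); crop(b,"b26.png",225,100,315,190,7)
```

```text
[ 0.6014 -0.0419  0.1468] [ 3.1415 -0.      3.0308] [-0.5969 -1.4741 -0.6116] 0.30681154053433396
```

View pics/w26.png

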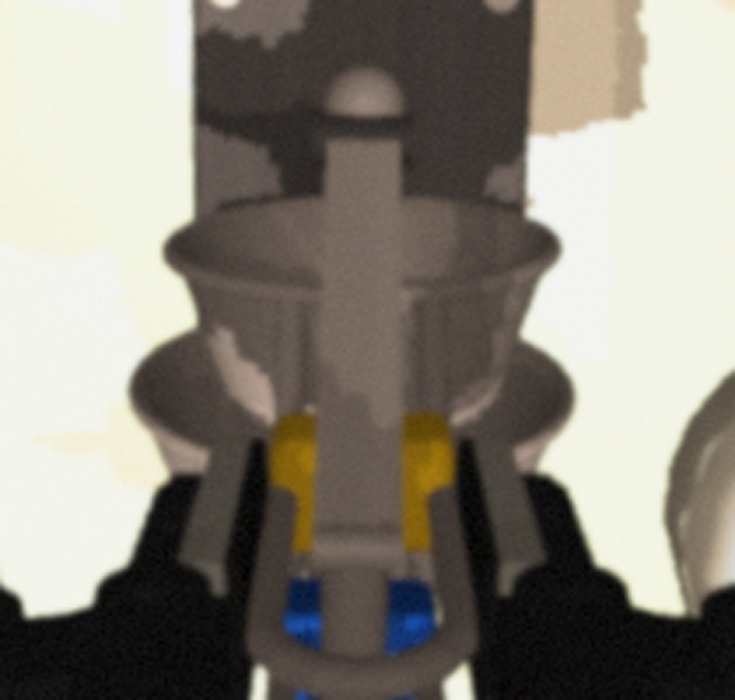

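View pics/b26.png

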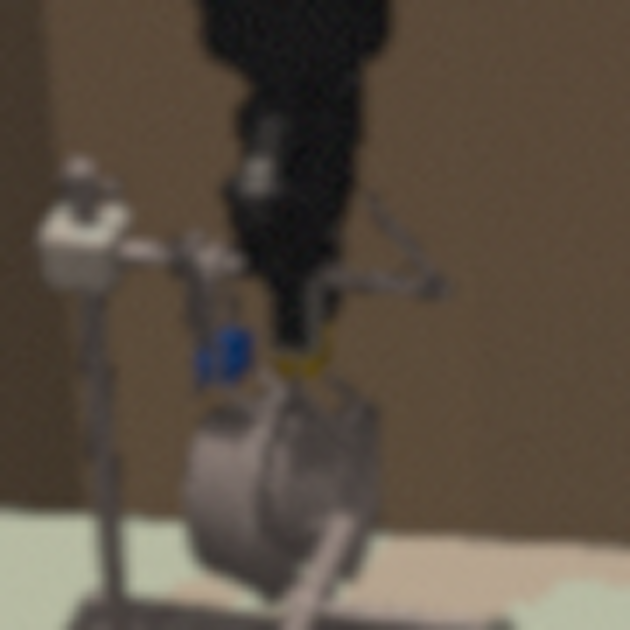

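The tongue is up again (side view 370–440 px) and the bowl enters the large one cleanly. I'll advance 8 mm more, then set down.

Emit:
drive_tool(steps="-0.3 0 0 0 1.5; -0.6 0 0.2 0 1.5; -0.8 0 0.4 0 1.5; -0.8 0 0.6 0 1.5; -0.8 0 0.7 0 1.5; -0.8 0 0.7 0 1.5")

```text
time: 30.1
eef_pos: [0.6085, -0.0427, 0.1402]
eef_rot: [3.142, -0.0, 3.031]
contact_force: [-0.2, 0.3, -0.5]
grip_width: 0.301
```

Emit:
drive_tool(steps="0 0 0.1 0 1.5; 0 0 0.2 0 1.5; 0 0 0.2 0 1.5")

```text
time: 30.48
eef_pos: [0.6087, -0.0427, 0.1385]
eef_rot: [3.142, 0.0, 3.031]
contact_force: [-0.0, 0.1, -0.4]
grip_width: 0.304
```

Emit:
drive_tool(steps="0 0 0.1 0 1.5; 0 0 0.15 0 1.5; 0 0 0.15 0 1.5")

```text
time: 30.85
eef_pos: [0.609, -0.0427, 0.1381]
eef_rot: [-3.141, 0.002, 3.031]
contact_force: [-0.9, 0.8, 4.3]
grip_width: 0.304
```

Touchdown as predicted (z≈0.138). I'll ease off 1 mm and slide.

Emit:
drive_tool(steps="0 0 -0.12 0 1.5; -0.2 0 -0.12 0 1.5; -0.4 0 -0.12 0 1.5; -0.6 0 -0.12 0 1.5; -0.6 0 -0.12 0 1.5")

```text
time: 31.48
eef_pos: [0.6155, -0.0437, 0.1381]
eef_rot: [-3.141, 0.002, 3.031]
contact_force: [0.0, -1.4, 3.6]
grip_width: 0.307
```

Emit:
drive_tool(steps="-0.1 0 0 0 1.5; -0.2 0 0 0 1.5; -0.2 0 0 0 1.5")

```text
time: 31.85
eef_pos: [0.6165, -0.0437, 0.1381]
eef_rot: [-3.141, -0.0, 3.031]
contact_force: [-3.2, -1.1, 4.8]
grip_width: 0.306
```

Emit:
drive_tool(steps="0 0 -0.1 0 1.5; -0.1 0 -0.1 0 1.5; -0.1 0 -0.1 0 1.5")

```text
time: 32.22
eef_pos: [0.6166, -0.0436, 0.1383]
eef_rot: [-3.142, -0.002, 3.031]
contact_force: [-4.5, -1.5, 0.8]
grip_width: 0.307
```

Run:
```python
from h import *
s=monitor.get_state();print(s["eef_pos"],s["contact_force"],s["grip_width"])
c=cams.read_camera("wrist"); crop(c,"w27.png",180,130,390,330,3.5)
b=cams.read_camera("side"); crop(b,"b27.png",225,100,315,190,7)
```

```text
[ 0.6166 -0.0436  0.1383] [-4.4921 -1.5457  0.8183] 0.30712092328154345
```

View pics/w27.png

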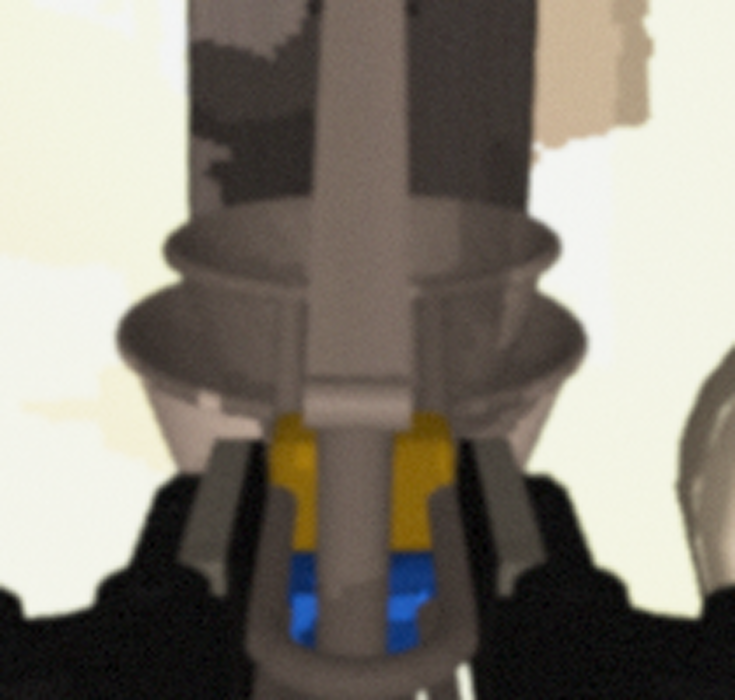

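View pics/b27.png

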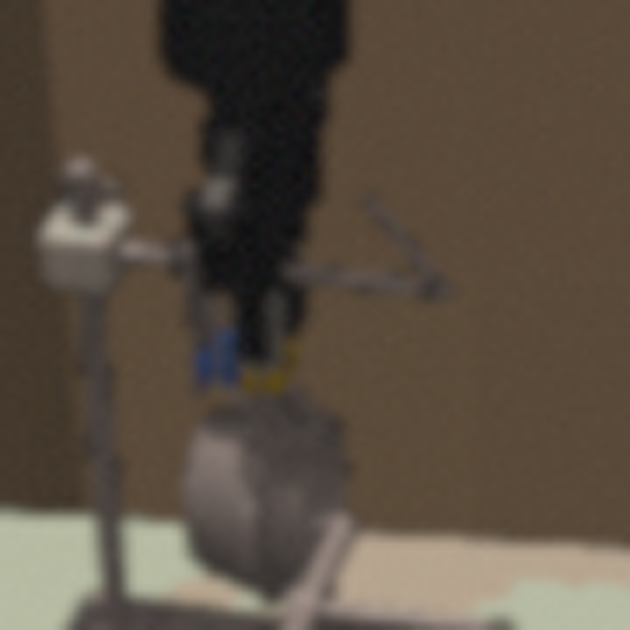

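Collars touch: yellow/blue boundary at crop row 552, −4.5 N. I'll lower and release.

Emit:
drive_tool(steps="0 0 0.1 0 1.5; 0 0 0.1 0 1.5; 0 0 0.1 0 3; 0 0 0.1 0 3.6; 0 0 0.1 0 4.5; 0 0 0.1 0 6; 0 0 0.1 0 6; 0 0 0.1 0 6")

```text
time: 33.33
eef_pos: [0.6177, -0.0437, 0.138]
eef_rot: [3.142, 0.0, 3.031]
contact_force: [-0.2, -0.0, -0.1]
grip_width: 0.701
```

Run:
```python
from h import *
s=monitor.get_state();print(s["eef_pos"],s["contact_force"],s["grip_width"])
c=cams.read_camera("wrist"); crop(c,"w28.png",180,130,390,330,3.5)
```

```text
[ 0.6177 -0.0437  0.138 ] [-0.2039 -0.0447 -0.0748] 0.7008329338401396
```

View pics/w28.png

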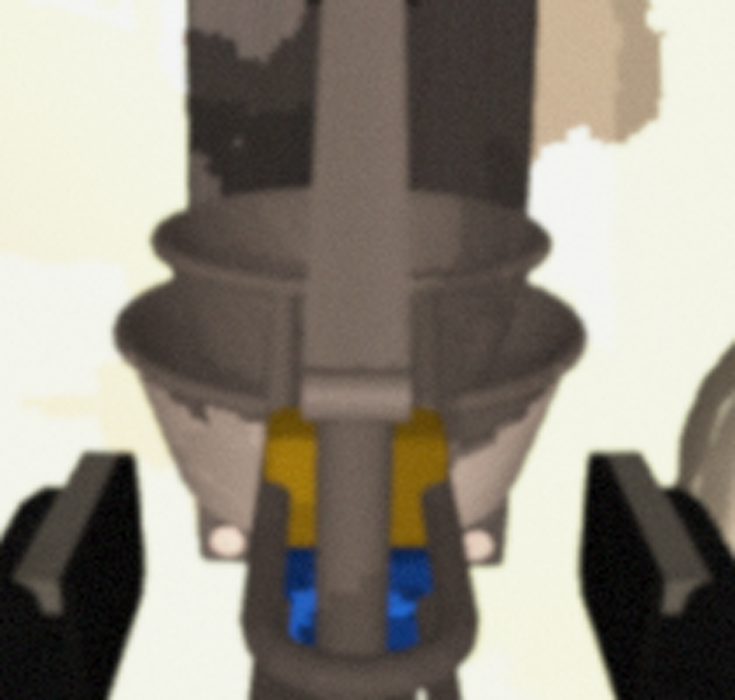

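Middle one nested and released. Up and over to the red one.

Emit:
drive_tool(steps="0 0 -2 0 6; 0 0 -6 0 6; 0 0 -10 0 6; 0 0 -12.4 0 6; 4 1 -12.4 0 6; 9 4 -12.4 0 6; 14 8 -12.4 0 6; 18 13 -12.4 0 6; 20 18.5 -12.4 0 6; 20 24 -12.4 0 6; 19 29 -12.4 0 6; 18.4 31 -12.4 0 6")

```text
time: 34.88
eef_pos: [0.4689, 0.2875, 0.2616]
eef_rot: [3.141, -0.0, 3.034]
contact_force: [-0.1, -0.4, -0.0]
grip_width: 0.701
```

Emit:
drive_tool(steps="0 0 0 0 6; 0 0 0 0 6")

```text
time: 35.12
eef_pos: [0.4688, 0.2841, 0.2622]
eef_rot: [-3.141, -0.0, 3.03]
contact_force: [0.2, 0.3, -0.2]
grip_width: 0.701
```

Run:
```python
from h import *
import pickle
s=monitor.get_state();print(s["eef_pos"],s["eef_rot"],s["contact_force"],s["grip_width"])
c=cams.read_camera("wrist"); pickle.dump((s,c),open("w30.pkl","wb")); crop(c,"w30c.png",240,190,440,350,4)
b=cams.read_camera("side"); crop(b,"b30.png",225,100,315,190,7)
```

```text
[0.4688 0.2841 0.2622] [-3.141  -0.0001  3.0304] [ 0.1818  0.2775 -0.223 ] 0.701072879960673
```

View pics/w30c.png

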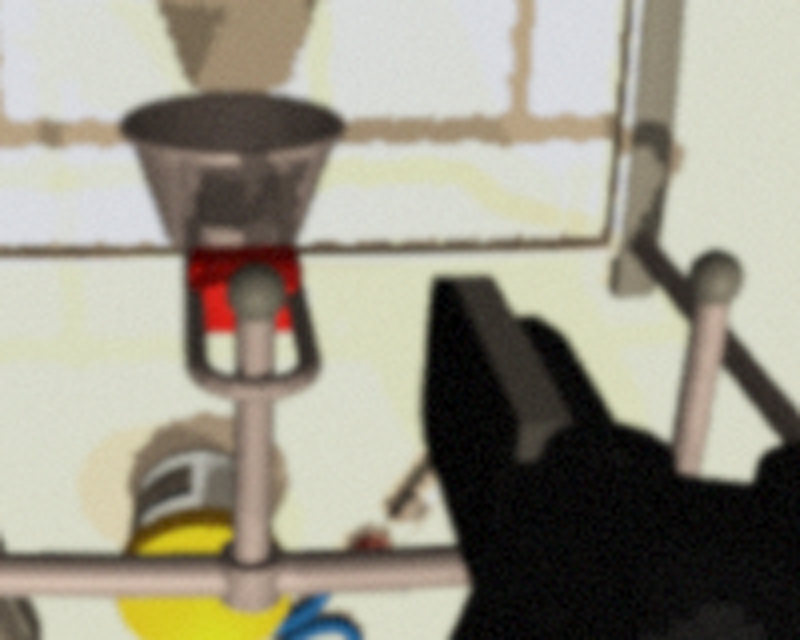

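View pics/b30.png

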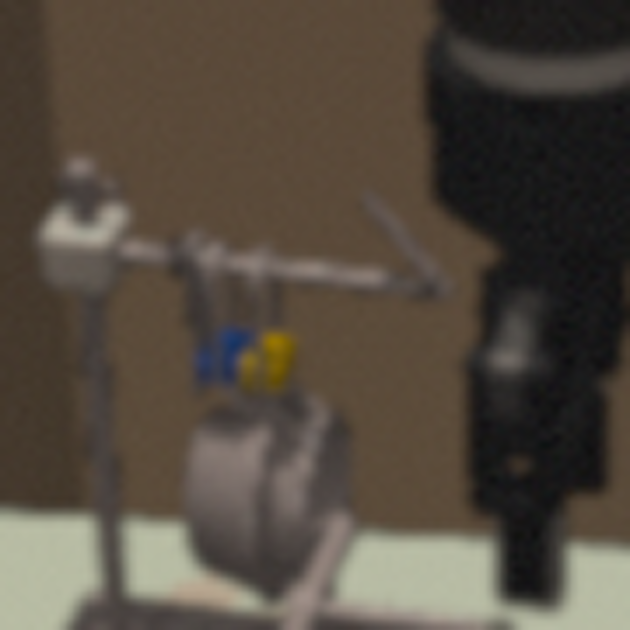

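Side view: both hang nested, arches at about (210,250) and (262,260), which is roughly 17–18 mm apart. The tongue is up. Next I'll measure the red one.

Run:
```python
from h import *
import pickle
s,c=pickle.load(open("w30.pkl","rb")); 
q=lambda x,y,z: plane(c,240+x/4,190+y/4,z,True)
for n,x,y,z in [("rd arch",254,382,.2215),("rd ball",257,290,.215),("rd root",250,565,.215),("mid wires",254,350,.21)]: print(n,q(x,y,z))
goto((.521,.2945,.1385),3.03)
```

```text
rd arch [0.5218 0.2948 0.2215]
rd ball [0.5052 0.2971 0.215 ]
rd root [0.5711 0.2902 0.215 ]
mid wires [0.5208 0.2955 0.21  ]
pos [0.469  0.2838 0.2625] yaw 3.0295 -> delta cm [-5.05  1.65 12.4 ] twist -0.0
```

Emit:
drive_tool(steps="-3 1 0 0 6; -5 1.6 1 0 6; -5 1.6 4 0 6; -5 1.6 7 0 6; -5 1.6 9.5 0 6; -5 1.6 11.5 0 6; -5 1.6 12.4 0 6; -5 1.6 12.4 0 6")

```text
time: 36.22
eef_pos: [0.5202, 0.2944, 0.1378]
eef_rot: [-3.141, -0.001, 3.03]
contact_force: [0.4, -0.6, 0.3]
grip_width: 0.704
```

Run:
```python
from h import *
s=monitor.get_state();print(s["eef_pos"],s["eef_rot"],s["contact_force"],s["grip_width"])
c=cams.read_camera("wrist"); crop(c,"w32.png",180,150,390,330,3.5)
```

```text
[0.5202 0.2944 0.1378] [-3.1411 -0.0007  3.0299] [ 0.4483 -0.6134  0.2937] 0.704098767222562
```

View pics/w32.png

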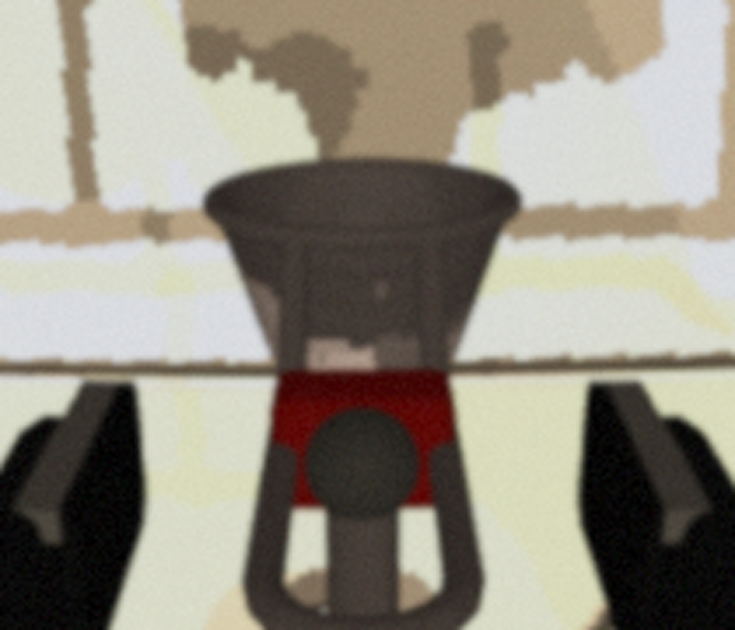

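Centred (handle 364, fingers 362). I'll close and lift.

Emit:
drive_tool(steps="0 0 -0.15 0 5; 0 0 -0.15 0 3.5; 0 0 -0.15 0 2; 0 0 -0.15 0 1.5; 0 0 -0.15 0 1.5; 0 0 -0.15 0 1.5")

```text
time: 37.02
eef_pos: [0.521, 0.2955, 0.1406]
eef_rot: [3.141, 0.002, 3.031]
contact_force: [-0.4, 0.9, 4.9]
grip_width: 0.305
```

Emit:
drive_tool(steps="0 0 -0.4 0 1.5; 0 0 -0.8 0 1.5; 0 0 -1.2 0 1.5; 0 0 -1.5 0 1.5; 0 0 -1.5 0 1.5")

```text
time: 37.65
eef_pos: [0.5207, 0.2952, 0.1548]
eef_rot: [3.141, 0.0, 3.031]
contact_force: [0.6, -0.5, -0.5]
grip_width: 0.307
```

Run:
```python
from h import *
s=monitor.get_state();print(s["eef_pos"],s["eef_rot"],s["contact_force"],s["grip_width"])
c=cams.read_camera("wrist"); crop(c,"w33.png",180,150,390,330,3.5)
```

```text
[0.5207 0.2952 0.1548] [3.1413 0.0004 3.0308] [ 0.5774 -0.5481 -0.4642] 0.3068409971328928
```

View pics/w33.png

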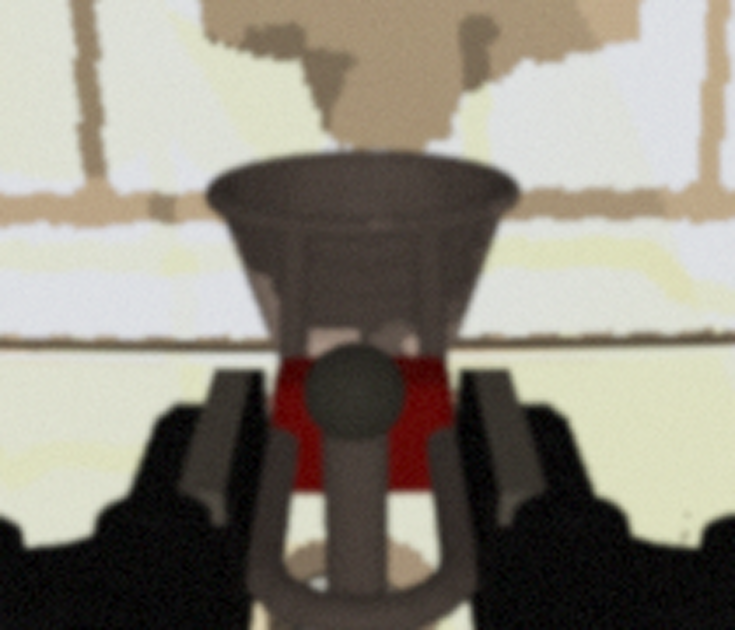

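Held. I'll draw it off and carry it to the hook.

Emit:
drive_tool(steps="1 0 0 0 1.5; 2.5 0 0 0 1.5; 4 0 0 0 1.5; 5.5 0 0 0 1.5; 7.5 0 -0.5 0 1.5; 9.5 -1 -0.7 0 1.5; 10.5 -4 -0.7 0 1.5; 11 -8 -0.7 0 1.5; 11.5 -12.5 -0.7 0 1.5; 11.5 -17 -0.7 0 1.5; 11 -21.5 -0.7 0 1.5; 10.5 -25 -0.7 0 1.5")

```text
time: 39.2
eef_pos: [0.3877, 0.0572, 0.1617]
eef_rot: [-3.142, 0.001, 3.031]
contact_force: [1.2, -0.9, -0.9]
grip_width: 0.302
```

Run:
```python
from h import *
s=monitor.get_state();print(s["eef_pos"],s["eef_rot"],s["contact_force"],s["grip_width"])
goto((.47,-.0275,.147),3.03); goto((.55,-.0362,.147),3.03);goto((.592,-.0407,.147),3.03)
```

```text
[0.3877 0.0572 0.1617] [-3.1415  0.0013  3.0306] [ 1.1942 -0.9184 -0.9311] 0.3017772412483745
pos [0.3877 0.0572 0.1617] yaw 3.0306 -> delta cm [-9.12 -7.51  1.48] twist 0.001
pos [0.3877 0.0572 0.1617] yaw 3.0306 -> delta cm [-17.16  -7.48   1.49] twist 0.001
pos [0.3877 0.0572 0.1617] yaw 3.0306 -> delta cm [-21.39  -7.47   1.49] twist 0.001
```

Emit:
drive_tool(steps="-1.5 -3 0.5 0 1.5; -4 -6 1.2 0 1.5; -7 -7.3 1.4 0 1.5; -9 -7.5 1.4 0 1.5; -9 -7.5 1.4 0 1.5; -11 -7.5 1.4 0 1.5; -13 -7.5 1.4 0 1.5; -15 -7.5 1.4 0 1.5; -16.5 -7.5 1.4 0 1.5; -17 -7.5 1.4 0 1.5; -17 -7.5 1.4 0 1.5")

```text
time: 40.58
eef_pos: [0.5483, -0.0346, 0.1477]
eef_rot: [-3.142, -0.001, 3.031]
contact_force: [-0.1, -0.5, -1.8]
grip_width: 0.303
```

Run:
```python
from h import *
s=monitor.get_state();print(s["eef_pos"],s["eef_rot"],s["contact_force"],s["grip_width"])
c=cams.read_camera("wrist"); crop(c,"w35.png",180,150,390,330,3.5)
b=cams.read_camera("side"); crop(b,"b35.png",225,100,315,190,7)
```

```text
[ 0.5483 -0.0346  0.1477] [-3.1416 -0.0007  3.0313] [-0.1063 -0.497  -1.8112] 0.3031964643148503
```

View pics/w35.png

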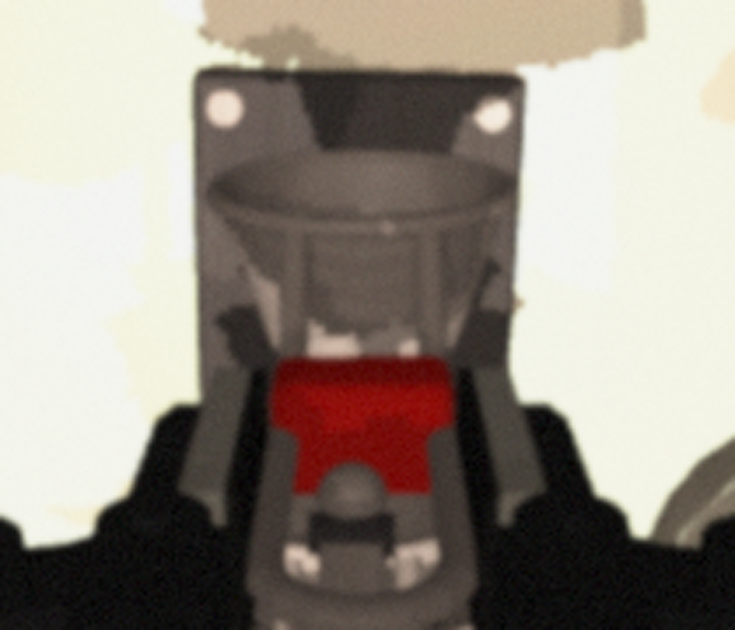

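View pics/b35.png

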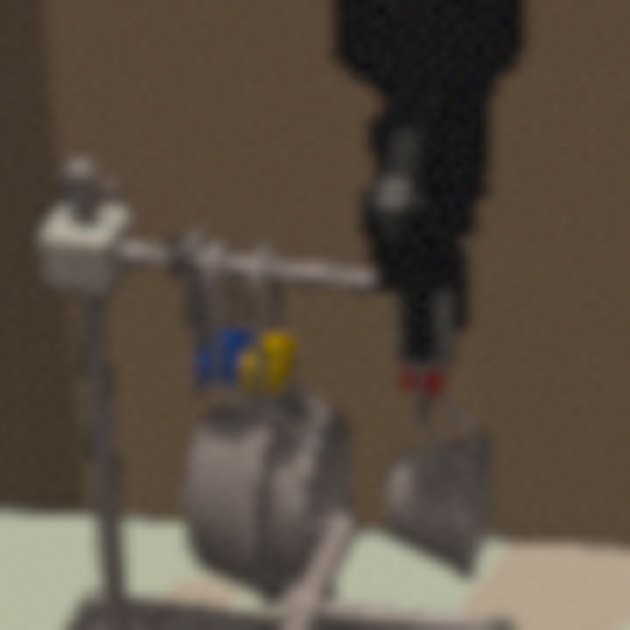

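Bar tip (354) in the eye. I'll shift −1 mm and push to x≈0.594.

Emit:
drive_tool(steps="-0.4 -0.1 0 0 1.5; -1.3 -0.1 0 0 1.5; -2.3 -0.1 0 0 1.5; -3.3 -0.1 0 0 1.5; -4.1 -0.1 0 0 1.5; -4.6 -0.1 0 0 1.5; -4.6 -0.1 0 0 1.5")

```text
time: 41.55
eef_pos: [0.5953, -0.0411, 0.1471]
eef_rot: [3.141, 0.0, 3.031]
contact_force: [-0.4, 0.8, 0.1]
grip_width: 0.302
```

Run:
```python
from h import *
s=monitor.get_state();print(s["eef_pos"],s["eef_rot"],s["contact_force"],s["grip_width"])
c=cams.read_camera("wrist"); crop(c,"w36.png",180,130,390,330,3.5)
b=cams.read_camera("side"); crop(b,"b36.png",225,100,315,190,7)
```

```text
[ 0.5953 -0.0411  0.1471] [3.1415 0.     3.0308] [-0.435   0.8188  0.1017] 0.302340309043187
```

View pics/w36.png

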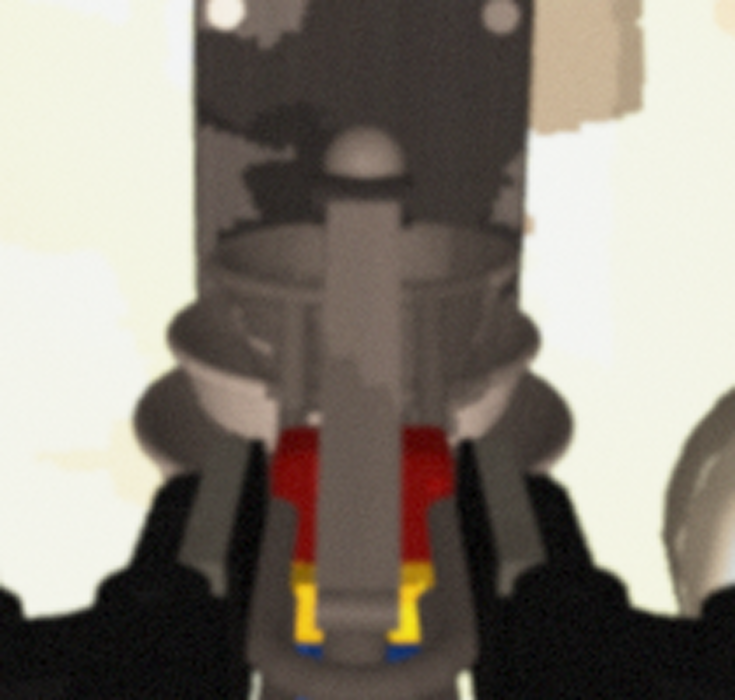

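View pics/b36.png

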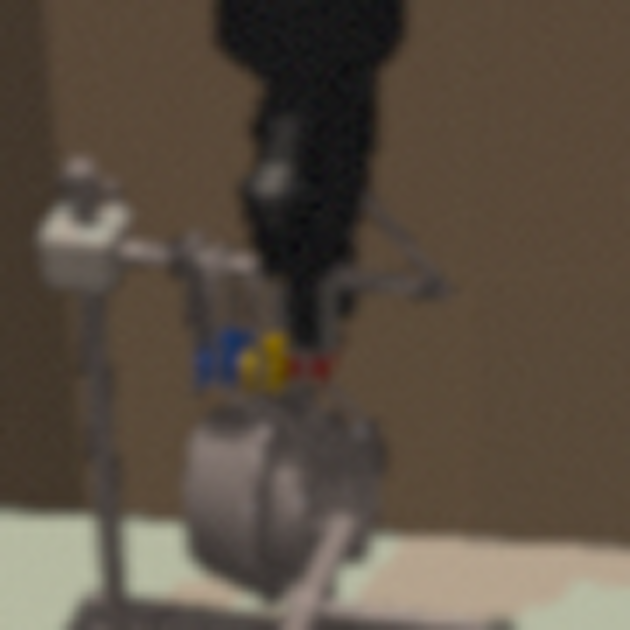

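The tongue end in the side view is back at (370,200), the same as in the free state, so the tongue is up. I'll set down.

Emit:
drive_tool(steps="0 0 0.2 0 1.5; 0 0 0.4 0 1.5; 0 0 0.6 0 1.5; 0 0 0.75 0 1.5; 0 0 0.75 0 1.5")

```text
time: 42.28
eef_pos: [0.5946, -0.0411, 0.1398]
eef_rot: [3.141, -0.0, 3.031]
contact_force: [0.1, 0.7, 0.6]
grip_width: 0.305
```

Emit:
drive_tool(steps="0 0 0.1 0 1.5; 0 0 0.15 0 1.5; 0 0 0.15 0 1.5")

```text
time: 42.65
eef_pos: [0.5948, -0.0411, 0.1386]
eef_rot: [3.142, 0.0, 3.031]
contact_force: [0.2, 0.3, -0.9]
grip_width: 0.305
```

Emit:
drive_tool(steps="0 0 0.1 0 1.5; 0 0 0.15 0 1.5; 0 0 0.15 0 1.5")

```text
time: 43.02
eef_pos: [0.5951, -0.0411, 0.1381]
eef_rot: [-3.142, 0.001, 3.031]
contact_force: [-2.8, 0.4, 6.3]
grip_width: 0.304
```

Emit:
drive_tool(steps="0 0 -0.15 0 1.5; -0.1 0 -0.15 0 1.5; -0.2 0 -0.15 0 1.5; -0.2 0 -0.15 0 1.5")

```text
time: 43.52
eef_pos: [0.5965, -0.0415, 0.1383]
eef_rot: [-3.141, -0.001, 3.031]
contact_force: [-1.6, 0.3, 1.6]
grip_width: 0.305
```

Run:
```python
from h import *
s=monitor.get_state();print(s["eef_pos"],s["eef_rot"],s["contact_force"],s["grip_width"])
c=cams.read_camera("wrist"); crop(c,"w37.png",180,130,390,330,3.5)
b=cams.read_camera("side"); crop(b,"b37.png",235,120,285,180,10)
```

```text
[ 0.5965 -0.0415  0.1383] [-3.1413 -0.0007  3.0306] [-1.6433  0.2943  1.6056] 0.305229176112421
```

View pics/w37.png

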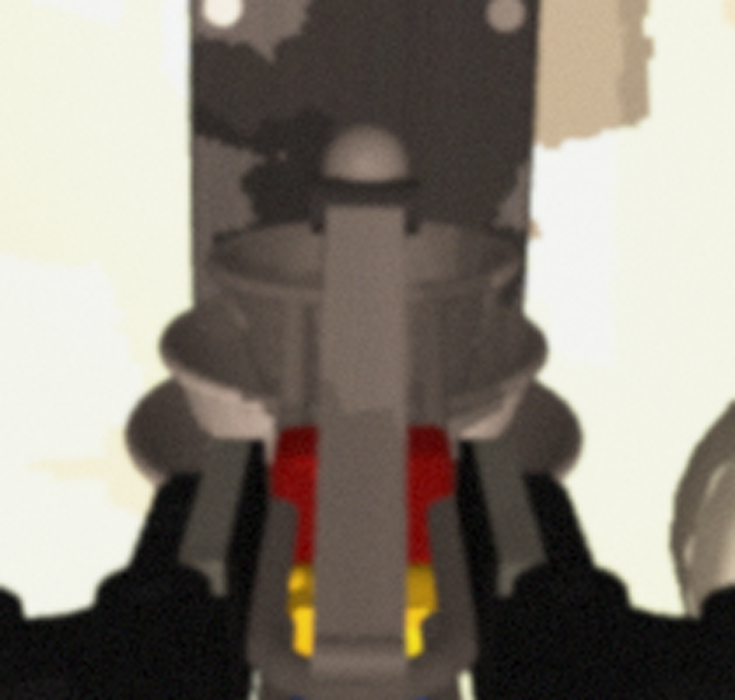

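View pics/b37.png

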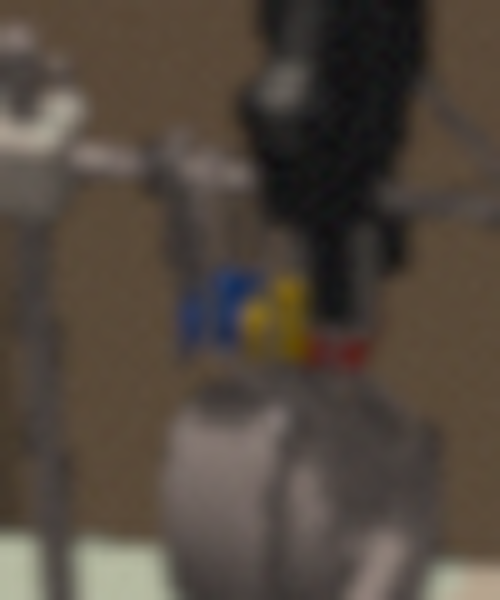

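Red and yellow collars meet (boundary at row 565), with a light push of −1.6 N. I'll press a little more to seat it.

Emit:
drive_tool(steps="-0.1 0 -0.05 0 1.5; -0.2 0 -0.05 0 1.5; -0.2 0 -0.05 0 1.5")

```text
time: 44.0
eef_pos: [0.5967, -0.0414, 0.1383]
eef_rot: [-3.141, -0.004, 3.031]
contact_force: [-6.6, -0.6, 2.1]
grip_width: 0.309
```

Firm stop at −6.6 N, but the TCP spacing is 20 mm, because the strainer was gripped about 0.05 rad tilted. It already rests on the bar. I'll let go, let it hang freely, look, and re-seat if needed.

Emit:
drive_tool(steps="-0.1 0 0.05 0 1.5; -0.1 0 0.05 0 3; -0.1 0 0.05 0 3.6; -0.1 0 0.05 0 4.5; -0.1 0 0.05 0 5; -0.1 0 0.05 0 5")

```text
time: 44.75
eef_pos: [0.5999, -0.0416, 0.1385]
eef_rot: [3.142, 0.0, 3.031]
contact_force: [0.3, -0.1, 0.3]
grip_width: 0.586
```

Run:
```python
from h import *
s=monitor.get_state();print(s["eef_pos"],s["eef_rot"],s["contact_force"],s["grip_width"])
c=cams.read_camera("wrist"); crop(c,"w38.png",180,130,390,330,3.5)
b=cams.read_camera("side"); crop(b,"b38.png",235,120,285,180,10)
```

```text
[ 0.5999 -0.0416  0.1385] [3.1415 0.0003 3.0308] [ 0.2628 -0.0646  0.3001] 0.5861435502576805
```

View pics/w38.png

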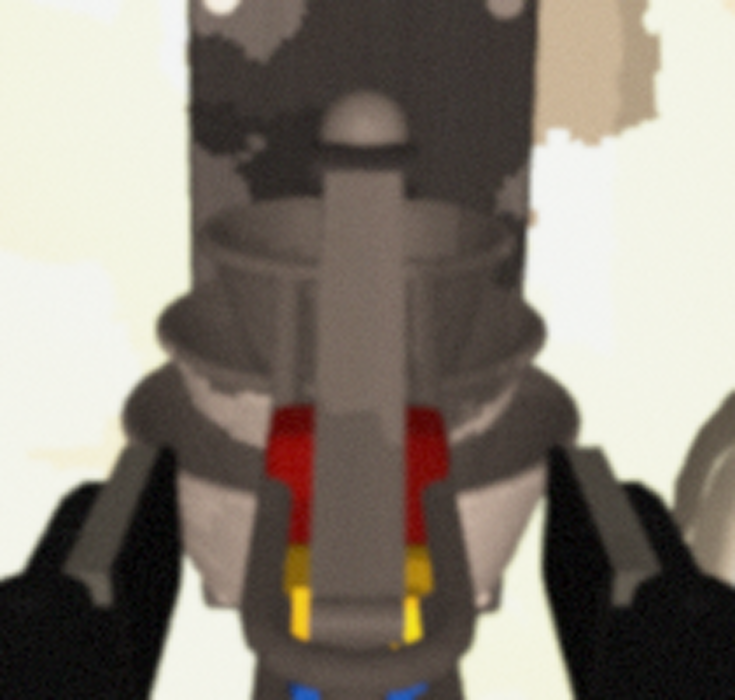

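View pics/b38.png

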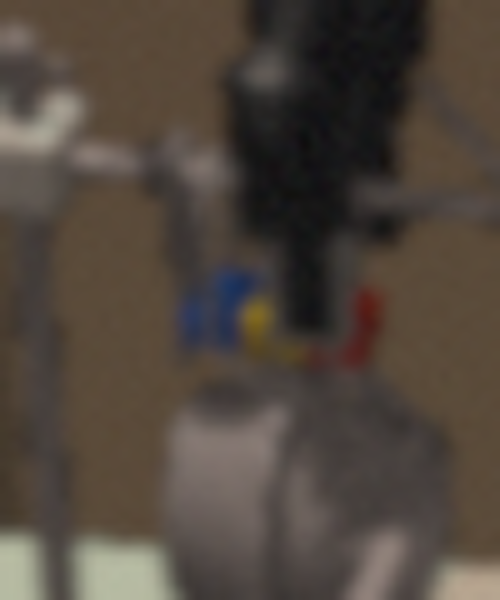

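Relative to the TCP, the red collar sits at the same pixel row (408) as the yellow one did after release, with TCPs 17.8 mm apart. So it is collar to collar, and the arch is about 19 mm apart, within limits. I'll retreat and check.

Emit:
drive_tool(steps="0 0 0 0 6; 0 0 0 0 6; 0 0 -2 0 6; 0 0 -6 0 6; 0 0 -10 0 6; 0 0 -13 0 6; 4 0 -14 0 6; 10 0 -14 0 6; 16 0 -14 0 6; 21 0 -14 0 6; 23 0 -14 0 6; 23 0 -14 0 6")

```text
time: 46.35
eef_pos: [0.3705, -0.0161, 0.2794]
eef_rot: [-3.141, 0.003, 3.031]
contact_force: [0.2, -0.4, -0.3]
grip_width: 0.701
```

Run:
```python
from h import *
s=monitor.get_state();print(s["eef_pos"],s["eef_rot"],s["contact_force"],s["grip_width"])
b=cams.read_camera("side"); crop(b,"b40.png",225,105,305,185,8)
a=cams.read_camera("scene"); crop(a,"a40.png",265,105,345,185,8)
cv2.imwrite("pics/a40f.png",a["image"])
```

```text
[ 0.3705 -0.0161  0.2794] [-3.1413  0.0027  3.0307] [ 0.1734 -0.4241 -0.3107] 0.7009416093600235
```

View pics/b40.png

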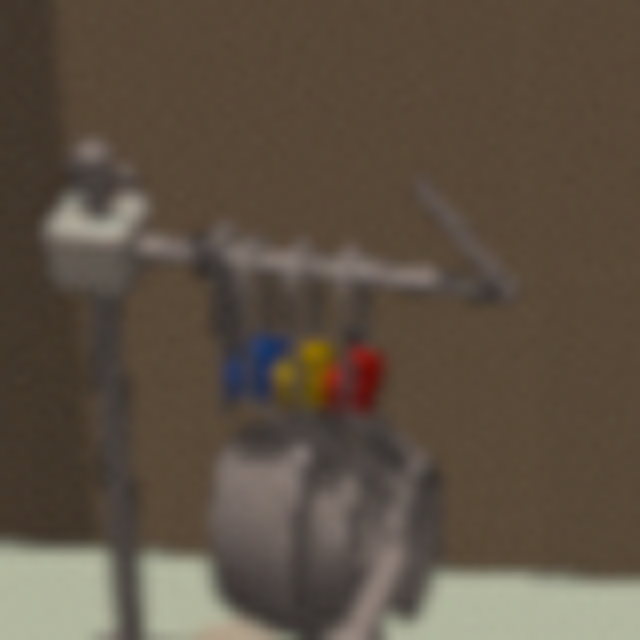

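View pics/a40.png

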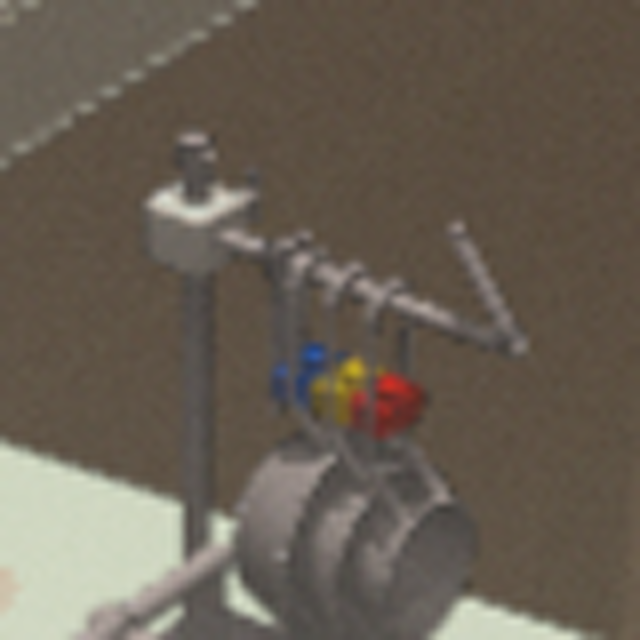

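View pics/a40f.png

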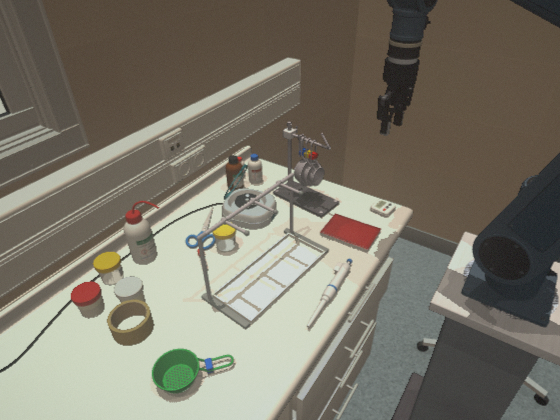

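All three hang nested. Arches in the side view are at columns 250, 300 and 350, about 18 mm apart, with the plate at about 225 (≈9 mm). The tongue is up, the tool is clear and the bystanders are unmoved. Handing in.

```bash
python3 -c "
from rig import job,monitor
print(job.finish_job()); print(monitor.get_state()['time'])"
```

```text
the job is handed in; nothing more can be done
None
the job is handed in; nothing more can be done
```

All three strainers hang nested on the hook behind the upright tongue: large, then middle, then small. I set each one down on the bar, slid it home by touch and let it go. The job is handed in at about 46 s of the 72 s; it reports no verdict.

**Last checks:**
- **Positions:** in the side view the arches are about 18 mm apart and the large one is about 9 mm before the stop plate.
- **Forces:** the highest force I read on the tool while a strainer was on the hook was about 7 N. Readings come only at the end of each move, so a short peak could have gone unseen.
- **Clear of the scene:** the gripper is empty and clear. The cup, notebook, timer and pipette look unmoved in the final picture.

**What failed or disagreed:**
- **First grasp missed:** the fingertips showed up about 40 mm above the reported TCP. I saw it from the jaw opening and the camera views, went lower and gripped properly.
- **Hook pose:** the two outside cameras were off by a few mm in y compared with the wrist camera. I used the wrist view and confirmed the bar height by touch.
- **Small strainer:** it was gripped slightly tilted, about 0.05 rad. The wrist view put its spacing from the middle one at about 19 mm and the side view at about 18 mm; both are within the limit.

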